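# Stand the test bars in the rack and lower the dust cover

## Robot

A 6-joint arm with a two-finger parallel gripper is mounted at the origin on the work surface. World frame = base frame: x ahead of the robot, y to its left, z up, the work surface at z = 0. Lengths are in m, angles in rad, forces in N, time in s.
With the tool pointing down it reaches from about 0.325 to 0.75 m from the base axis. Payload 7.6 kg.
Tool frame: the origin (TCP) lies midway between the tips of the shut fingers; the grasp point (between the pads) lies 19 mm behind it (pinch_z is the distance from the TCP to the grasp point, in m); z points along the fingers, y is the line along which they close (so a half turn about z gives the same grasp; the last joint's range is limited). The gripper opens to 85 mm and grips with 20 to 120 N. Pads are 22 mm wide; open, the fingers measure 114 mm over their backs; the gripper's body (76 mm by 85 mm) begins 54 mm behind the grasp point. The pads swing forward as they close: fully open they stand 13 mm farther back than shut.
Start: joints at [1.17, 0.052, 1.401, -0, 1.689, -0.07], TCP at [0.171, 0.497, 0.231] pointing down, gripper open.
Joint ranges: [-2.9, 2.9], [-0.91, 2.17], [0.12, 2.37], [-1.06, 4.2], [0.26, 2.73], [-2.93, 2.93]. Speed limits (rad/s): [2.57, 2.57, 3.01, 3.14, 3.14, 3.14].

## Interface

Orientations are given as a unit quaternion [w, x, y, z].
In Python, from plant import observe, snapshot, camera_params, hand_in, spot_in, masks_of, spot_point, pinch_z gives the robot as it stands.
- The arm moves only by the tool move_arm, never from a script. Its argument "series" is a list of rows, each a list of 3 entries, a list of its own where there are three numbers: the opening, from 0 (shut) to 1 (fully open), then the shift along the tool's x, y, z in units of 50 mm (1.0 is 50 mm), then the turn, a rotation vector about the tool's x, y, z in rad. A call has exactly 8 rows; each row shifts and turns the commanded pose from where the row before left it, along the tool's axes as they then stand; what a row does not reach is not made up. A row lasts 1/10 s, in which the tool goes at most 50 mm and 8.59 degrees, less where a joint would pass 70% of its speed; a pose out of reach is approached as far as the arm can. A call is refused whole if a number of a shift passes 1 or a number of a turn 0.15, either way. A call with a gripper value outside its range is refused whole. The fingers move at their own pace and stop on an object; the grip force is fixed at half the most. Time passes only in rows, so rows that do not move let the fingers close, or fill a call up. It gives the time, the measured TCP pose, the force, the opening and the grip force at its end, in the units of the state.
- observe(): the state, without advancing time (a new reading comes with each control period).
- snapshot(name): name is "side" or "top"; returns the picture (400x640x3 uint8, red, green, blue); there is no depth.
- camera_params(name): a dict with "fx", "fy", "cx", "cy" (pixels), "camera_from_world" (4x4, takes a point from world to camera coordinates). Camera axes: x right, y down, z forward; pixel columns grow to the right and rows downward; lengths in m; the calibration is good to about 2 mm. A picture is of the moment at which its call begins. camera_params takes no time and is no camera call.
- hand_in(): hands the job in; it is judged then, once.
Trained networks look in the newest picture that a camera, given by its name, has taken for a name from the list of things; names that differ only in an ending like _2 or _b are one class to them, and where a whole thing is asked for, a point or a joint stands for the part that bears it (a point fixed in the world has none). Each returns a list of dicts, best first, with "conf" (0 to 1); they miss things now and then, are a little off and sometimes report something else, mostly with a low value. They report only what shows in the picture. A call takes as long as a camera call. They do not tell look-alikes from the thing itself.
- spot_in(query, camera): "position" ([row, column] in pixels, amid what is visible of it).
- masks_of(query, camera): "region" (400x640 bool, what is visible of it) and "position" ([row, column] in pixels, amid what is visible of it).
- spot_point(query, camera): "position" ([row, column] in pixels: a listed point, or the origin of a listed thing).
The state is a dict: "clock": time; "joints": joint angles; "joint_vel": joint speeds; "tau": joint torques, N m; "tcp_pos": TCP position; "eef_rot": TCP orientation; "contact_force": force on the tool from outside, world axes, zero at the start; "torque": the same for the moment, N m; "gripper_width": opening from 0.0 (shut) to 1.0 (fully open); "grip_force": force on a finger pad.
Only numpy, scipy, OpenCV 4.12 (cv2) and the standard library are available. Lean on these libraries where they do the work, as an engineer would, in place of code of your own. Each camera call takes 0.05 s, during which the arm holds its last target. There are 200 camera calls.

## Task

Lift the dust cover of the leaning rack until it stays open by itself, then lean every test bar on the bench against the rack's back wall, square to it, with its foot on the rack floor against the toe strip. When all the bars are leaning, lower the heavy cover gently by its handle until it is fully shut, without letting it drop, and leave everything else on the bench where it is.

Things in the scene. Friction and masses are not known exactly. Their poses are not given: they have to be found in the camera images.
- rack: Aluminium leaning rack, 360 mm wide (y), fixed to the bench, at a new place and yaw each time. Origin on the bench; +x points away from the robot, z up. Floor plate top at z = 6 mm; side cheeks' inner faces at y = +-172 mm, tops at z = 36 mm. No dividers: any place along y will do; four bars fit, 68 mm apart. A bar fits in sloping about 42 degrees, head away from the robot.
- toe (a point): Middle of the inner face of the rack's toe strip (foot stop), at floor level: x = -61 mm, z = 6 mm in the rack's frame. The strip runs all along the rack's front, 12 mm thick, its top 24 mm above the rack floor.
- wall (a point): Middle of the front face of the rack's upright clear plastic back wall, at floor level: x = +61 mm, z = 6 mm in the rack's frame. The wall runs along the whole rack; its top is at z = 145 mm.
- cover (a joint): Heavy dust cover, clear sheet in a dark steel frame, 352 mm wide, 167 mm from hinge to front edge, 1.3 kg. Angle in rad: 0 shut (slopes 0.50 rad down from the hinge towards the robot), 0.50 level, 1.5 open stop. Stiff hinge (1.1 N m): it stays by itself above about 1.35; once below about 1.1 its weight carries it down and it slams unless held back. Lifting takes about 12 N at the handle.
- cover_handle (a point): Middle of the cover's handle: a round steel bar 14 mm thick, 124 mm long, parallel to the hinge, carried by a rod at each end. Measured in the cover's plane it lies 210 mm from the hinge axis (43 mm beyond the front edge), and 22 mm above that plane: seen from the hinge, 0.10 rad higher than the cover's slope, at 211 mm. About 69 mm above the bench when shut, 339 mm when open.
- cover_hinge (a point): Middle of the hinge axis, at x = +75 mm, z = 150 mm in the rack's frame; the axis runs along the rack's y.
- bar_1: Dark anodised aluminium test bar, dog-bone shape, 150 mm long, 16 mm thick: 26 mm wide ends, 34 mm long, joined by a straight 14 mm wide middle, 82 mm long; about 0.15 kg; the same either way round. Starts lying flat on the bench. Origin at its centre (8 mm up when flat); x along its length, y across its width, z through its thickness. May be absent.
- bar_2: Dark anodised aluminium test bar, dog-bone shape, 150 mm long, 16 mm thick: 26 mm wide ends, 34 mm long, joined by a straight 14 mm wide middle, 82 mm long; about 0.15 kg; the same either way round. Starts lying flat on the bench. Origin at its centre (8 mm up when flat); x along its length, y across its width, z through its thickness. May be absent.
- bar_3: Dark anodised aluminium test bar, dog-bone shape, 150 mm long, 16 mm thick: 26 mm wide ends, 34 mm long, joined by a straight 14 mm wide middle, 82 mm long; about 0.15 kg; the same either way round. Starts lying flat on the bench. Origin at its centre (8 mm up when flat); x along its length, y across its width, z through its thickness. May be absent.
- bar_4: Dark anodised aluminium test bar, dog-bone shape, 150 mm long, 16 mm thick: 26 mm wide ends, 34 mm long, joined by a straight 14 mm wide middle, 82 mm long; about 0.15 kg; the same either way round. Starts lying flat on the bench. Origin at its centre (8 mm up when flat); x along its length, y across its width, z through its thickness. May be absent.
- wash_bottle: Bystander: white round wash bottle with a red cap, 68 mm across, 190 mm tall, standing left of the rack. Origin under its centre.
- amber_bottle: Bystander: amber bottle, 56 mm across, 120 mm tall. Origin under its centre.
- brass_cup: Bystander: brass cylinder, 42 mm across, 56 mm tall, near the robot. Origin under its centre.
- dish: Bystander: closed glass dish, 90 mm across, 16 mm high, lying beyond the bars. Origin under its centre.
- screwdriver: Bystander: screwdriver, 170 mm long, lying in front of the rack. Origin near its middle.
- sample_box: Bystander: grey plastic box 70 x 100 x 30 mm, left of the rack. Origin under its centre.
There are look-alikes about, which are no part of the job. What is shaped like the bar_4 but pink is not meant.

How it is judged:
By the outcome, as a careful person would: the job done as asked, in the order asked, and still so for the second after the job is handed in, with the robot touching nothing.
Of bar_1, bar_2, bar_3, bar_4 only 2 to 4 are there at a start; the rules pass over those that are not, and their reading is None.
At some moment in a run one of bar_1, bar_2, bar_3, bar_4 may be knocked a few centimetres aside while the robot is not near it.
It also fails if it takes over 210 s, if anything falls off the work surface, if the arm or the gripper's body presses on something with over 40 N, if the wrist force passes 120 N, or if a joint passes its speed limit or range.

## Working session

There is one attempt and no reset: what is moved stays moved. The work goes in short steps, Python scripts to look and compute and a tool call to move; the robot and the scene stay as the last step left them, time stands still between calls to the robot, and variables do not carry over. Pictures are saved under pics/ and viewed, at most 16 in all, crops included, and the job is handed in when it is done.

Besides the shell and the picture viewer there is one more tool, called after "Call:" as a command line: name --argument value ..., lists and objects as JSON in quotes. move_arm: Moves the arm, as the interface text tells. Its arguments: {"type":"object","properties":{"series":{"type":"array","items":{"type":"array"}}},"required":["series"]}

```bash
ls; mkdir -p pics; python3 - <<'E'
from plant import *
import cv2
print(observe(), pinch_z if not callable(pinch_z) else pinch_z())
for c in ("side","top"):
    im=snapshot(c); cv2.imwrite(f"pics/{c}0.png",im[:,:,::-1])
    print(c,camera_params(c))
    for q in ["bar_1"]:
        for d in masks_of(q,c): print(c,q,round(d["conf"],2),d["position"],d["region"].sum())
    for q in ["toe","wall","cover_handle","cover_hinge","rack"]:
        for d in spot_point(q,c)[:2]: print(c,q,round(d["conf"],2),d["position"])
E
```

```text
pics
{'clock': 0.0, 'joints': array([ 1.16971232e+00,  5.28454730e-02,  1.40178395e+00,  3.19470425e-05,
        1.68858337e+00, -7.02809461e-02]), 'joint_vel': array([ 0.00064779, -0.00220041,  0.00056932,  0.00021686,  0.00095696,
        0.00101057]), 'tau': array([ 3.36376988e-04, -3.81666434e+01, -3.60189807e+01,  5.21867537e-05,
        6.07870898e-03, -1.37929169e-05]), 'tcp_pos': array([0.17035883, 0.49625909, 0.23043797]), 'eef_rot': array([-2.04582636e-04,  1.64646501e-01,  9.86352307e-01, -7.83971821e-04]), 'contact_force': array([-0.73069615,  0.05790911,  0.42152874]), 'torque': array([0.01492583, 0.00707726, 0.01997534]), 'grip_force': 0.0, 'gripper_width': 1.001975796564997} 0.0187
side {'fx': 520.9521405975462, 'fy': 520.9521405975462, 'cx': 328.55763518946105, 'cy': 205.74780961236337, 'camera_from_world': array([[ 0.72621164, -0.68746866,  0.001868  , -0.30216657],
       [-0.49690674, -0.52678427, -0.68962456,  0.35196508],
       [ 0.47507931,  0.49988516, -0.72416468,  1.28730671],
       [ 0.        ,  0.        ,  0.        ,  1.        ]])}
side bar_1 0.76 [29
[... 254 characters left out ...]
e cover_hinge 0.28 [230.9, 437.9]
side rack 0.59 [201.9, 343.4]
top {'fx': 430.2784754881431, 'fy': 430.2784754881431, 'cx': 319.6108163393618, 'cy': 199.88503302347078, 'camera_from_world': array([[ 0.0129534 , -0.99986711,  0.00989779,  0.05170342],
       [-0.99821647, -0.01350764, -0.05815002,  0.44703788],
       [ 0.05827599, -0.00912689, -0.99825879,  1.49224083],
       [ 0.        ,  0.        ,  0.        ,  1.        ]])}
top bar_1 0.62 [207.1, 444.7] 256
top bar_1 0.61 [204.9, 387.8] 236
top bar_1 0.6 [169.8, 393.3] 261
top bar_1 0.54 [278.9, 420.3] 270
top toe 0.7 [173.7, 295.1]
top cover_handle 0.95 [187.9, 296.4]
top cover_hinge 0.61 [127.6, 296.2]
top rack 0.61 [157.4, 298.6]
```

View pics/side0.png

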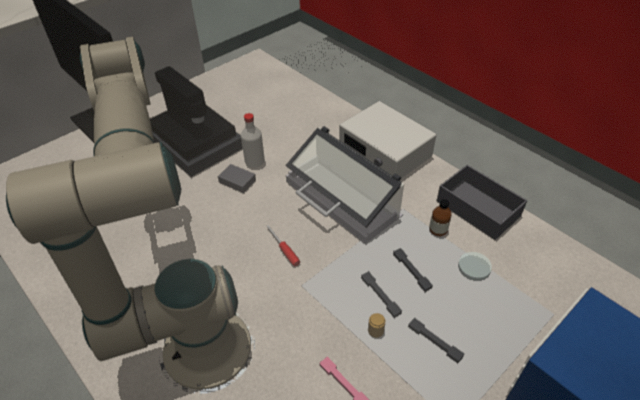

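View pics/top0.png

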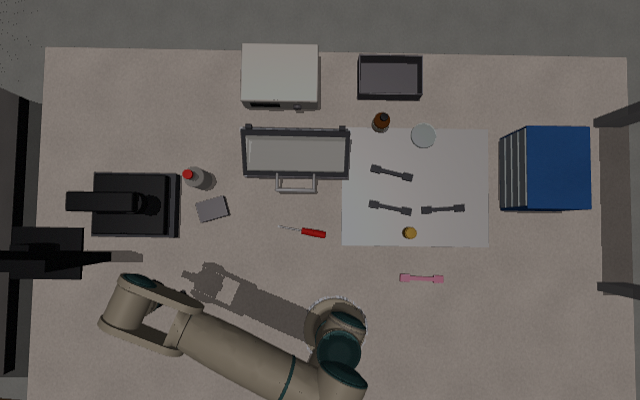

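```bash
cat > h.py <<'E'
import numpy as np, cv2
from plant import *
from scipy.spatial.transform import Rotation as R
def ray(c,rc,z):
    P=camera_params(c);M=P["camera_from_world"];A,t=M[:3,:3],M[:3,3]
    d=A.T@np.array([(rc[1]-P["cx"])/P["fx"],(rc[0]-P["cy"])/P["fy"],1]);o=-A.T@t
    return o+d*(z-o[2])/d[2]
def proj(c,p):
    P=camera_params(c);q=P["camera_from_world"]@np.r_[p,1]
    return np.array([P["cy"]+P["fy"]*q[1]/q[2],P["cx"]+P["fx"]*q[0]/q[2]])
def bars(c="top"):
    snapshot(c);out=[]
    for d in masks_of("bar_1",c):
        if d["conf"]<.3: continue
        rc=np.argwhere(d["region"])
        p=np.array([ray(c,x,.013)[:2] for x in rc]).astype(np.float32)
        (cx,cy),(w,h),a=cv2.minAreaRect(p)
        m=p.mean(0);u=np.linalg.svd(p-m)[2][0] if len(p)<3000 else None
        out.append((round(d["conf"],2),m.round(4),np.array([cx,cy]).round(4),(round(w,3),round(h,3)),round(np.degrees(np.arctan2(u[1],u[0]))%180,1)))
    return out
def rel(tp,tR):
    "shift (units of 50 mm) and turn in current tool frame to target"
    s=observe();w,x,y,z=s["eef_rot"];C=R.from_quat([x,y,z,w])
    return (C.inv().apply(np.array(tp)-s["tcp_pos"])/.05).round(3),(C.inv()*tR).as_rotvec().round(3)
E
python3 - <<'E'
from h import *
for c in("top","side"):
    for b in bars(c): print(c,*b)
im=cv2.imread("pics/top0.png")[115:205,230:360]
cv2.imwrite("pics/crop1.png",cv2.resize(im,None,fx=6,fy=6,interpolation=cv2.INTER_CUBIC))
print(ray("top",(187.9,296.4),.069),ray("side",(204.8,310.3),.069),ray("top",(127.6,296.2),.150),ray("top",(173.7,295.1),.006))
E
```

```text
Traceback (most recent call last):
  File "h.py", line 16, in bars
    p=np.array([ray(c,x,.013)[:2] for x in rc]).astype(np.float32)
                ~~~^^^^^^^^^^
  File "h.py", line 5, in ray
    P=camera_params(c);M=P["camera_from_world"];A,t=M[:3,:3],M[:3,3]
ValueError: time passes only in moves, steps and waits
```

```bash
sed -i 's/^def ray/import functools\ncp=functools.cache(camera_params)\ndef ray/; s/P=camera_params(c)/P=cp(c)/' h.py
python3 - <<'E'
from h import *
for c in("top","side"):
    for b in bars(c): print(c,*b)
im=cv2.imread("pics/top0.png")[115:205,230:360]
cv2.imwrite("pics/crop1.png",cv2.resize(im,None,fx=6,fy=6,interpolation=cv2.INTER_CUBIC))
print(ray("top",(187.9,296.4),.069),ray("side",(204.8,310.3),.069),ray("top",(127.6,296.2),.150),ray("top",(173.7,295.1),.006))
E
```

```text
top 0.76 [ 0.5474 -0.192 ] [ 0.5475 -0.192 ] (0.146, 0.026) 77.1
top 0.74 [ 0.4251 -0.1839] [ 0.4238 -0.1867] (0.148, 0.027) 79.4
top 0.61 [ 0.4231 -0.372 ] [ 0.4225 -0.3733] (0.025, 0.153) 94.3
top 0.56 [ 0.727  -0.1529] [ 0.7271 -0.1526] (0.068, 0.057) 160.9
side 0.97 [ 0.1822 -0.2902] [ 0.1814 -0.2942] (0.141, 0.031) 90.2
side 0.88 [ 0.4247 -0.1929] [ 0.425  -0.1905] (0.157, 0.033) 78.9
side 0.74 [ 0.4236 -0.3771] [ 0.4234 -0.3757] (0.036, 0.152) 93.6
side 0.6 [ 0.5479 -0.1962] [ 0.5479 -0.1941] (0.159, 0.036) 75.9
[0.48243176 0.13688425 0.069     ] [0.47229497 0.13758761 0.069     ] [0.669539   0.13697754 0.15      ] [0.53796273 0.14512527 0.006     ]
```

View pics/crop1.png

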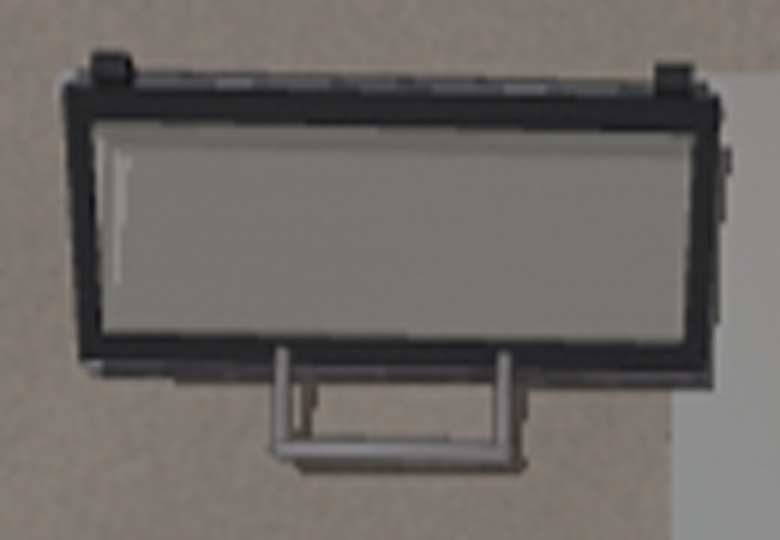

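```bash
python3 - <<'E'
from h import *
f=lambda x,y,z:ray("top",(115+(y+.5)/6-.5,230+(x+.5)/6-.5),z)
for n,a,b,z in [("handle",(275,451),(518,455),.069),("front",(80,359),(712,369),.070),("back",(65,86),(719,98),.150),("lugs",(112,68),(674,78),.150)]:
    A=f(*a,z);B=f(*b,z);d=A-B
    print(n,A,B,(A+B)/2,np.linalg.norm(d),np.degrees(np.arctan2(-d[0],d[1])))
E
```

```text
handle [0.4752058  0.20741362 0.069     ] [0.47482938 0.07099871 0.069     ] [0.47501759 0.13920616 0.069     ] 0.13641543301872192 -0.15809999583695844
front [0.52544406 0.31771213 0.07      ] [ 0.524802   -0.03754114  0.07      ] [0.52512303 0.14008549 0.07      ] 0.35525384932480636 -0.10355302551502867
back [0.66255589 0.31548076 0.15      ] [ 0.66136741 -0.03393731  0.15      ] [0.66196165 0.14077172 0.15      ] 0.3494200858682402 -0.19487891565021218
lugs [0.67265881 0.29065244 0.15      ] [ 0.67182577 -0.00974099  0.15      ] [0.67224229 0.14045573 0.15      ] 0.3003945809642428 -0.1588889751995451
```

Call:
move_arm --series '[[0.5,[0,0,0],[0,0,0.14]],[0.5,[0,0,0],[0,0,0.14]],[0.5,[0,0,0],[0,0,0.14]],[0.5,[0,0,0],[0,0,0.14]],[0.5,[0,0,0],[0,0,0.14]],[0.5,[0,0,0],[0,0,0.14]],[0.5,[0,0,0],[0,0,0.14]],[0.5,[0,0,0],[0,0,0.12]]]'

```text
clock: 1.8
tcp_pos: [0.1705, 0.4966, 0.2313]
eef_rot: [0.0, 0.658, 0.753, 0.0]
contact_force: [0.0, -0.0, -0.6]
gripper_width: 0.497
grip_force: 0.0
```

Call:
move_arm --series '[[0.5,[-0.55,0.47,0],[0,0,0]],[0.5,[-0.55,0.47,0],[0,0,0]],[0.5,[-0.55,0.47,0],[0,0,0]],[0.5,[-0.55,0.47,0],[0,0,0]],[0.5,[-0.55,0.47,0],[0,0,0]],[0.5,[-0.55,0.47,0],[0,0,0]],[0.5,[-0.55,0.47,0],[0,0,0]],[0.5,[-0.55,0.47,0],[0,0,0]]]'

```text
clock: 2.6
tcp_pos: [0.3883, 0.3038, 0.2315]
eef_rot: [0.0, 0.656, 0.755, 0.0]
contact_force: [0.8, 0.6, 0.2]
gripper_width: 0.499
grip_force: 0.0
```

Call:
move_arm --series '[[0.5,[-0.55,0.47,0],[0,0,0]],[0.5,[-0.55,0.47,0],[0,0,0]],[0.5,[-0.55,0.47,0],[0,0,0]],[0.5,[-0.55,0.47,0],[0,0,0]],[0.5,[-0.55,0.47,0],[0,0,0]],[0.5,[0,0,0.5],[0,0,0]],[0.5,[0,0,0.5],[0,0,0]],[0.5,[0,0,0],[0,0,0]]]'

```text
clock: 3.4
tcp_pos: [0.5214, 0.1844, 0.1773]
eef_rot: [-0.002, 0.656, 0.755, -0.003]
contact_force: [0.6, -0.3, -0.1]
gripper_width: 0.501
grip_force: 0.0
```

```bash
cat >> h.py <<'E'
def down(ang=0):
    "tool down; ang=0: tool x=world y, tool y=world x; ang turns it about world z (deg)"
    return R.from_euler("z",ang,degrees=True)*R.from_matrix(np.array([[0,1,0],[1,0,0],[0,0,-1.]]))
E
python3 - <<'E'
from h import *
print(rel((.475,.14,.05),down())); s=observe(); print(s["tcp_pos"],s["joints"].round(2),s["gripper_width"],s["clock"])
im=snapshot("side");cv2.imwrite("pics/s1.png",im[100:300,200:450,::-1].repeat(3,0).repeat(3,1))
E
```

```text
(array([-0.749, -1.024,  2.554]), array([-0.007,  0.001,  0.139]))
[0.52137266 0.18442754 0.17729901] [0.27 0.16 1.39 0.   1.6  0.13] 0.5013741959183374 3.4
```

View pics/s1.png

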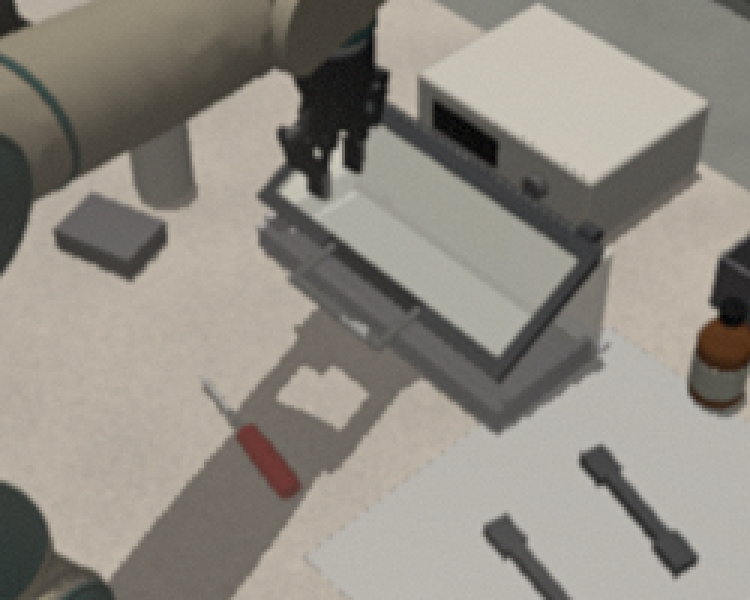

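Call:
move_arm --series '[[0.5,[0,0,0],[-0.004,0,0.07]],[0.5,[0,0,0],[-0.003,0,0.069]],[0.5,[-0.3,-0.33,0],[0,0,0]],[0.5,[-0.3,-0.33,0],[0,0,0]],[0.5,[-0.3,-0.25,0.5],[0,0,0]],[0.5,[0,0,0.5],[0,0,0]],[0.5,[0,0,0],[0,0,0]],[0.5,[0,0,0],[0,0,0]]]'

```text
clock: 4.25
tcp_pos: [0.4785, 0.1406, 0.1329]
eef_rot: [0.003, 0.707, 0.708, 0.004]
contact_force: [1.1, -0.5, 1.1]
gripper_width: 0.499
grip_force: 0.0
```

```bash
python3 - <<'E'
from h import *
print(rel((.475,.14,.05),down())); s=observe(); print(s["tcp_pos"],s["joints"].round(2),s["clock"])
im=snapshot("top");cv2.imwrite("pics/s2.png",im[140:220,250:350,::-1].repeat(6,0).repeat(6,1))
for c in("top","side"):
  snapshot(c)
  for d in spot_point("cover_handle",c)[:2]:print(c,d["conf"],ray(c,d["position"],.069))
E
```

```text
(array([-0.013, -0.084,  1.657]), array([ 0.009, -0.001,  0.001]))
[0.47847057 0.14058385 0.13286373] [ 0.21  0.03  1.63 -0.    1.48  0.21] 4.25
side 0.76 [0.48291946 0.12700726 0.069     ]
```

View pics/s2.png

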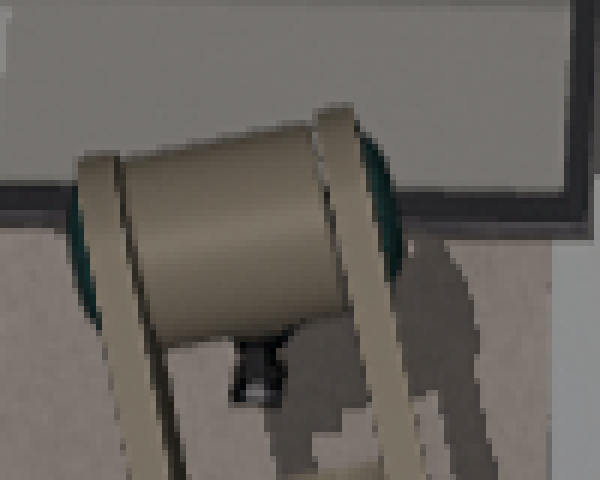

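Call:
move_arm --series '[[0.5,[0,-0.08,0.4],[0.009,0,0]],[0.5,[0,0,0.4],[0,0,0]],[0.5,[0,0,0.4],[0,0,0]],[0.5,[0,0,0.25],[0,0,0]],[0.5,[0,0,0.2],[0,0,0]],[0.5,[0,0,0],[0,0,0]],[0.5,[0,0,0],[0,0,0]],[0.5,[0,0,0],[0,0,0]]]'

```text
clock: 5.3
tcp_pos: [0.4745, 0.1404, 0.0495]
eef_rot: [-0.0, 0.707, 0.707, 0.0]
contact_force: [-0.6, -0.7, -0.3]
gripper_width: 0.496
grip_force: 0.0
```

```bash
python3 - <<'E'
from h import *
print(rel((.475,.14,.05),down())); s=observe(); print(s["tcp_pos"],s["contact_force"],s["clock"])
im=snapshot("side");cv2.imwrite("pics/s3.png",im[130:270,240:400,::-1].repeat(5,0).repeat(5,1)[:600])
E
```

```text
(array([-0.008,  0.01 , -0.01 ]), array([-0.   , -0.001,  0.001]))
[0.47449301 0.14037561 0.04948384] [-0.63233157 -0.65094032 -0.32357169] 5.3
```

View pics/s3.png

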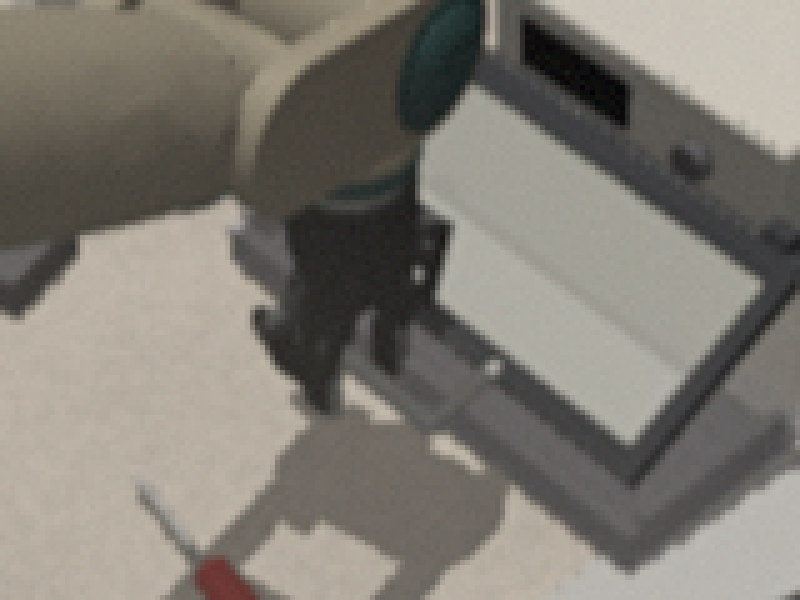

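Call:
move_arm --series '[[0,[0,0,0],[0,0,0]],[0,[0,0,0],[0,0,0]],[0,[0,0,0],[0,0,0]],[0,[0,0,0],[0,0,0]],[0,[0,0,0],[0,0,0]],[0,[0,0,0],[0,0,0]],[0,[0,0,0],[0,0,0]],[0,[0,0,0],[0,0,0]]]'

```text
clock: 6.15
tcp_pos: [0.4764, 0.1403, 0.0498]
eef_rot: [0.001, 0.707, 0.707, 0.002]
contact_force: [8.6, -0.3, -1.6]
gripper_width: 0.139
grip_force: 58.4
```

```bash
python3 - <<'E'
from h import *
s=observe(); print(s["tcp_pos"],s["gripper_width"],s["contact_force"],s["grip_force"])
# arc: handle rel hinge r=.211 angle a-.4 ; per-step tool shifts (y=world x, z=-world z), units 50mm
a=np.linspace(0,1.5,33);x=-.211*np.cos(a-.4);z=.211*np.sin(a-.4)
print(np.c_[a[1:],np.diff(x)/.05,-np.diff(z)/.05].round(3))
E
```

```text
[0.47637078 0.14029713 0.04983171] 0.13939039599416994 [ 8.55325605 -0.3255121  -1.61635636] 58.40492069721222
[[ 0.047 -0.073 -0.184]
 [ 0.094 -0.064 -0.187]
 [ 0.141 -0.055 -0.19 ]
 [ 0.188 -0.046 -0.192]
 [ 0.234 -0.037 -0.194]
 [ 0.281 -0.028 -0.196]
 [ 0.328 -0.019 -0.197]
 [ 0.375 -0.01  -0.198]
 [ 0.422 -0.    -0.198]
 [ 0.469  0.009 -0.198]
 [ 0.516  0.018 -0.197]
 [ 0.562  0.027 -0.196]
 [ 0.609  0.037 -0.194]
 [ 0.656  0.046 -0.192]
 [ 0.703  0.055 -0.19 ]
 [ 0.75   0.063 -0.187]
 [ 0.797  0.072 -0.184]
 [ 0.844  0.081 -0.181]
 [ 0.891  0.089 -0.177]
 [ 0.938  0.097 -0.172]
 [ 0.984  0.105 -0.167]
 [ 1.031  0.113 -0.162]
 [ 1.078  0.12  -0.157]
 [ 1.125  0.128 -0.151]
 [ 1.172  0.135 -0.145]
 [ 1.219  0.141 -0.138]
 [ 1.266  0.148 -0.132]
 [ 1.312  0.154 -0.125]
 [ 1.359  0.159 -0.117]
 [ 1.406  0.165 -0.11 ]
 [ 1.453  0.17  -0.102]
 [ 1.5    0.174 -0.094]]
```

Call:
move_arm --series '[[0,[0,-0.07,-0.18],[0,0,0]],[0,[0,-0.065,-0.19],[0,0,0]],[0,[0,-0.055,-0.19],[0,0,0]],[0,[0,-0.045,-0.19],[0,0,0]],[0,[0,-0.035,-0.195],[0,0,0]],[0,[0,-0.03,-0.195],[0,0,0]],[0,[0,-0.02,-0.2],[0,0,0]],[0,[0,-0.01,-0.2],[0,0,0]]]'

```text
clock: 6.95
tcp_pos: [0.4602, 0.1403, 0.1256]
eef_rot: [0.001, 0.707, 0.707, 0.003]
contact_force: [24.2, 4.6, -14.2]
gripper_width: 0.137
grip_force: 61.9
```

Call:
move_arm --series '[[0,[0,0,-0.2],[0,0,0]],[0,[0,0.01,-0.2],[0,0,0]],[0,[0,0.02,-0.2],[0,0,0]],[0,[0,0.03,-0.195],[0,0,0]],[0,[0,0.035,-0.195],[0,0,0]],[0,[0,0.045,-0.19],[0,0,0]],[0,[0,0.055,-0.19],[0,0,0]],[0,[0,0.065,-0.185],[0,0,0]]]'

```text
clock: 7.75
tcp_pos: [0.4727, 0.1402, 0.2007]
eef_rot: [0.0, 0.707, 0.707, 0.001]
contact_force: [23.2, 4.4, -22.7]
gripper_width: 0.14
grip_force: 60.5
```

```bash
python3 - <<'E'
from h import *
s=observe(); p=s["tcp_pos"]; print(p,s["gripper_width"],s["contact_force"],s["grip_force"])
q=p+[0,0,.019]-np.array([.671,0,.150]); print(np.hypot(q[0],q[2]),np.arctan2(q[2],-q[0])+.4)
im=snapshot("side");cv2.imwrite("pics/s4.png",im[60:280,200:450,::-1].repeat(2,0).repeat(2,1)[:600])
E
```

```text
[0.47270539 0.14022606 0.20069721] 0.14041785135617024 [ 23.24174803   4.36427651 -22.74783121] 60.51964581012726
0.210186709118858 0.7379955006535763
```

View pics/s4.png

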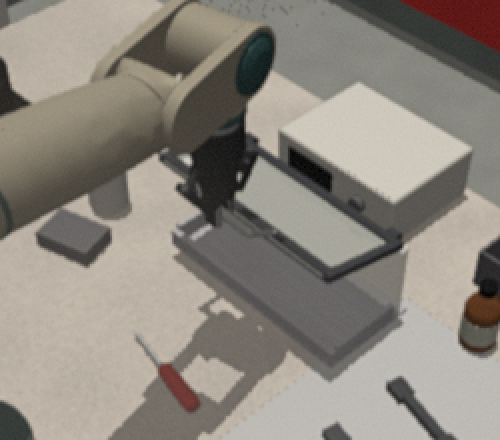

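Call:
move_arm --series '[[0,[0,0.1,-0.185],[0,0,0]],[0,[0,0.1,-0.18],[0,0,0]],[0,[0,0.09,-0.175],[0,0,0]],[0,[0,0.1,-0.17],[0,0,0]],[0,[0,0.105,-0.165],[0,0,0]],[0,[0,0.115,-0.16],[0,0,0]],[0,[0,0.12,-0.155],[0,0,0]],[0,[0,0.13,-0.15],[0,0,0]]]'

```text
clock: 8.6
tcp_pos: [0.513, 0.1401, 0.2709]
eef_rot: [-0.002, 0.707, 0.708, -0.002]
contact_force: [-11.0, 0.8, -7.8]
gripper_width: 0.141
grip_force: 59.2
```

Call:
move_arm --series '[[0,[0,0.135,-0.145],[0,0,0]],[0,[0,0.14,-0.14],[0,0,0]],[0,[0,0.15,-0.13],[0,0,0]],[0,[0,0.155,-0.125],[0,0,0]],[0,[0,0.16,-0.115],[0,0,0]],[0,[0,0.165,-0.11],[0,0,0]],[0,[0,0.17,-0.1],[0,0,0]],[0,[0,0,0],[0,0,0]]]'

```text
clock: 9.4
tcp_pos: [0.5677, 0.1399, 0.3173]
eef_rot: [0.0, 0.707, 0.707, 0.001]
contact_force: [-6.9, -0.9, 1.4]
gripper_width: 0.143
grip_force: 60.1
```

```bash
python3 - <<'E'
from h import *
s=observe(); p=s["tcp_pos"]; print(p,s["gripper_width"],s["contact_force"],s["grip_force"],s["joints"].round(2))
q=p+[0,0,.019]-np.array([.671,0,.150]); print(np.hypot(q[0],q[2]),np.arctan2(q[2],-q[0])+.4)
E
```

```text
[0.56765544 0.13986648 0.31727692] 0.14303380038570618 [-6.88520378 -0.88491299  1.4005852 ] 60.13865053653717 [0.18 0.22 1.04 0.   1.87 0.18]
0.21302391212276653 1.4642830778919182
```

Call:
move_arm --series '[[0,[0,0.1,-0.06],[0,0,0]],[0,[0,0,0],[0,0,0]],[0.5,[0,0,0],[0,0,0]],[0.5,[0,0,0],[0,0,0]],[0.5,[0,0,0],[0,0,0]],[0.5,[0,0,-0.2],[0,0,0]],[0.5,[0,0,-0.4],[0,0,0]],[0.5,[0,0,-0.6],[0,0,0]]]'

```text
clock: 10.2
tcp_pos: [0.5725, 0.14, 0.3763]
eef_rot: [-0.002, 0.707, 0.707, -0.001]
contact_force: [0.4, -0.7, 0.5]
gripper_width: 0.497
grip_force: 0.0
```

Call:
move_arm --series '[[0.5,[0,-0.6,-0.3],[0,0,0]],[0.5,[-0.5,-0.6,0],[0,0,0]],[0.5,[-0.7,-0.6,0],[0,0,0]],[0.5,[-0.7,-0.6,0],[0,0,0]],[0.5,[-0.7,-0.3,0],[0,0,0]],[0.5,[-0.9,0,0],[0,0,0]],[0.5,[-0.9,0,0],[0,0,0]],[0.5,[-0.9,0,0],[0,0,0]]]'

```text
clock: 11.0
tcp_pos: [0.4375, -0.1267, 0.3929]
eef_rot: [0.0, 0.707, 0.708, 0.0]
contact_force: [0.2, 1.1, -0.6]
gripper_width: 0.505
grip_force: 0.0
```

```bash
python3 - <<'E'
from h import *
s=observe(); p=s["tcp_pos"]; print(p,s["contact_force"],s["joints"].round(2))
for c in ("top","side"):
    for b in bars(c): print(c,*b)
    for q in ("toe","wall","cover_handle"):
        for d in spot_point(q,c)[:1]: print(c,q,d["conf"],ray(c,d["position"],.338 if q=="cover_handle" else .006))
im=snapshot("side");cv2.imwrite("pics/s5.png",im[:,:,::-1])
im=snapshot("top");cv2.imwrite("pics/t5.png",im[60:260,200:500,::-1].repeat(2,0).repeat(2,1))
E
```

```text
[ 0.43751173 -0.12667934  0.3929105 ] [ 0.23951634  1.08909967 -0.57740119] [-0.36 -0.11  1.24 -0.    2.01 -0.36]
top 0.64 [ 0.4272 -0.4262] [ 0.4278 -0.4225] (0.028, 0.06) 94.5
top 0.61 [ 0.1805 -0.3025] [ 0.1801 -0.3013] (0.146, 0.027) 88.3
top 0.54 [ 0.4216 -0.1975] [ 0.4244 -0.1865] (0.15, 0.023) 78.1
top toe 0.62 [0.59128827 0.13999186 0.006     ]
top wall 0.77 [0.6636562 0.1432763 0.006    ]
top cover_handle 0.73 [0.57443594 0.13371637 0.338     ]
side 0.93 [ 0.1819 -0.2896] [ 0.1828 -0.2953] (0.03, 0.139) 90.0
side 0.86 [ 0.4245 -0.1933] [ 0.425 -0.191] (0.155, 0.032) 78.7
side 0.85 [ 0.4232 -0.3767] [ 0.4235 -0.3757] (0.035, 0.152) 93.9
side 0.6 [ 0.5474 -0.1965] [ 0.5477 -0.1945] (0.152, 0.03) 76.7
side toe 0.92 [0.53403494 0.14509079 0.006     ]
side wall 0.63 [0.66221802 0.14736032 0.006     ]
```

View pics/s5.png

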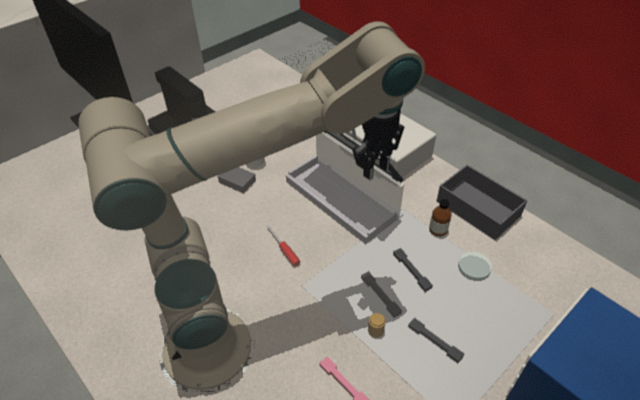

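View pics/t5.png

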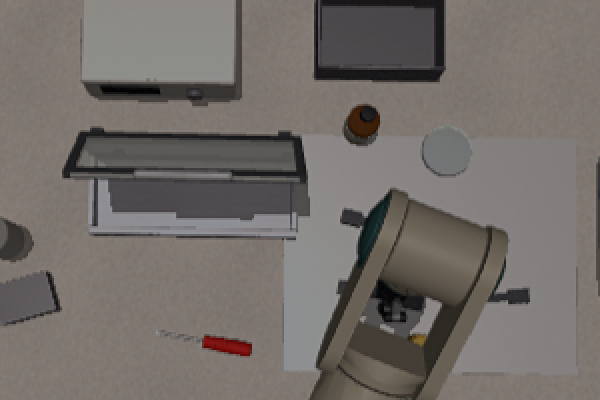

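Call:
move_arm --series '[[0.4,[-0.21,-0.04,0.8],[0,0,0]],[0.4,[-0.21,-0.04,0.8],[0,0,0]],[0.4,[-0.21,-0.04,0.8],[0,0,0]],[0.4,[-0.21,-0.04,0.8],[0,0,0]],[0.4,[-0.2,-0.05,0.8],[0,0,0]],[0.4,[-0.2,-0.05,0.6],[0,0,0]],[0.4,[0,0,0.4],[0,0,0.1]],[0.4,[0,0,0.2],[0,0,0.092]]]'

```text
clock: 12.4
tcp_pos: [0.4236, -0.1863, 0.1289]
eef_rot: [-0.003, 0.773, 0.635, -0.001]
contact_force: [-0.2, 0.2, 0.0]
gripper_width: 0.4
grip_force: 0.0
```

Call:
move_arm --series '[[0.4,[0,0,0.2],[0,0,0]],[0.4,[0,0,0],[0,0,0]],[0.4,[0,0,0],[0,0,0]],[0.4,[0,0,0],[0,0,0]],[0.4,[0,0,0],[0,0,0]],[0.4,[0,0,0],[0,0,0]],[0.4,[0,0,0],[0,0,0]],[0.4,[0,0,0],[0,0,0]]]'

```text
clock: 13.2
tcp_pos: [0.4246, -0.1869, 0.1214]
eef_rot: [-0.001, 0.771, 0.637, -0.001]
contact_force: [-0.2, -0.2, -0.5]
gripper_width: 0.4
grip_force: 0.0
```

```bash
python3 - <<'E'
from h import *
for b in bars("side"): print(*b)
print(rel((.4244,-.1886,.003),down(-11))); s=observe(); print(s["tcp_pos"],s["clock"])
E
```

```text
0.95 [ 0.5459 -0.2037] [ 0.5465 -0.2007] (0.145, 0.033) 75.9
0.73 [ 0.4234 -0.3743] [ 0.4234 -0.3744] (0.04, 0.153) 93.6
0.61 [ 0.1823 -0.2891] [ 0.183  -0.2949] (0.143, 0.032) 89.9
(array([-0.035,  0.009,  2.367]), array([-0.002, -0.   ,  0.001]))
[ 0.42454085 -0.18687389  0.12135638] 13.3
```

Aligned over bar A; descend and grip.

Call:
move_arm --series '[[0.4,[-0.035,0,0.6],[0,0,0]],[0.4,[0,0,0.6],[0,0,0]],[0.4,[0,0,0.5],[0,0,0]],[0.4,[0,0,0.4],[0,0,0]],[0.4,[0,0,0.25],[0,0,0]],[0.4,[0,0,0.02],[0,0,0]],[0.4,[0,0,0],[0,0,0]],[0,[0,0,0],[0,0,0]]]'

```text
clock: 14.1
tcp_pos: [0.4248, -0.1889, 0.0041]
eef_rot: [0.0, 0.771, 0.636, -0.0]
contact_force: [-0.6, -0.8, -0.1]
gripper_width: 0.245
grip_force: 0.0
```

Call:
move_arm --series '[[0,[0,0,0],[0,0,0]],[0,[0,0,0],[0,0,0]],[0,[0,0,0],[0,0,0]],[0,[0,0,0],[0,0,0]],[0,[0,0,0],[0,0,0]],[0,[0,0,0],[0,0,0]],[0,[0,0,0],[0,0,0]],[0,[0,0,0],[0,0,0]]]'

```text
clock: 14.9
tcp_pos: [0.4248, -0.189, 0.0043]
eef_rot: [0.0, 0.771, 0.636, -0.0]
contact_force: [-1.5, -0.0, 6.1]
gripper_width: 0.14
grip_force: 61.9
```

Call:
move_arm --series '[[0,[0,0,-0.3],[0,0,0]],[0,[0,0,-0.6],[0,0,0]],[0,[0,0,-0.9],[0,0,0]],[0,[0,0,-0.9],[0,0,0]],[0,[0,0,-0.9],[0,0,0]],[0,[0,0,-0.7],[0,0,-0.083]],[0,[0,0,-0.3],[0,0,-0.14]],[0,[0,0,0],[0,0,-0.14]]]'

```text
clock: 15.7
tcp_pos: [0.4253, -0.1891, 0.2363]
eef_rot: [0.002, 0.642, 0.767, 0.0]
contact_force: [-0.1, 0.4, -1.8]
gripper_width: 0.139
grip_force: 61.0
```

Call:
move_arm --series '[[0,[0,0,0],[0,0,-0.14]],[0,[0,0,0],[0,0,-0.14]],[0,[0,0,0],[0,0,-0.14]],[0,[0,0,0],[0,0,-0.14]],[0,[0,0,0],[0,0,-0.14]],[0,[0,0,0],[0,0,-0.14]],[0,[0,0,0],[0,0,-0.14]],[0,[0,0,0],[0,0,-0.14]]]'

```text
clock: 16.5
tcp_pos: [0.4243, -0.1886, 0.2328]
eef_rot: [-0.001, 0.136, 0.991, 0.0]
contact_force: [0.8, 0.1, -1.3]
gripper_width: 0.144
grip_force: 61.0
```

Call:
move_arm --series '[[0,[0,0.5,0],[0,0,-0.14]],[0,[0,0.9,0],[0,0,-0.14]],[0,[0,0.9,0],[0,0,0]],[0,[0,0.9,0],[0,0,0]],[0,[0,0.9,0],[0,0,0]],[0,[0,0.9,0],[0,0,0]],[0,[0,0.5,0],[0,0,0]],[0,[0,0,0],[0,0,0]]]'

```text
clock: 17.3
tcp_pos: [0.4368, 0.0877, 0.233]
eef_rot: [-0.001, -0.003, 1.0, 0.001]
contact_force: [0.5, -0.5, -2.4]
gripper_width: 0.141
grip_force: 61.0
```

```bash
cat >> h.py <<'E'
RX,RY=.596,.140
def tilt(t): return R.from_euler("y",-t)*down(90)
def place(A,yo,t,g=.004):
    "TCP for foot lower corner at rack (Ax,Az), bar slope t; g = bar centre behind TCP"
    c,s=np.cos(t),np.sin(t); q=np.array(A)+.075*np.array([c,s])+.008*np.array([-s,c])+g*np.array([s,-c])
    return (RX+q[0],RY+yo,q[1])
E
python3 - <<'E'
from h import *
s=observe(); print(s["tcp_pos"],s["joints"].round(2),s["clock"],s["gripper_width"])
t=place((-.044,.040),-.035,.873); print(t); print(rel(s["tcp_pos"],tilt(.873)))
E
```

```text
[0.43683602 0.08765615 0.23299535] [ 0.11 -0.17  1.61  0.    1.7  -1.46] 17.3 0.14053026089769735
(np.float64(0.5971247597641822), 0.10500000000000001, np.float64(0.10003962072019472))
(array([0., 0., 0.]), array([ 0.004, -0.875,  0.005]))
```

Call:
move_arm --series '[[0,[0,0,0],[0,-0.125,0]],[0,[0,0,0],[0,-0.125,0]],[0,[0,0,0],[0,-0.125,0]],[0,[0,0,0],[0,-0.125,0]],[0,[0,0,0],[0,-0.125,0]],[0,[0,0,0],[0,-0.125,0]],[0,[0,0,0],[0,-0.125,0]],[0,[0,0,0],[0,0,0]]]'

```text
clock: 18.1
tcp_pos: [0.4353, 0.0844, 0.2289]
eef_rot: [0.421, -0.001, 0.907, -0.0]
contact_force: [0.4, -0.1, -2.6]
gripper_width: 0.143
grip_force: 61.1
```

```bash
python3 - <<'E'
from h import *
s=observe(); print(s["tcp_pos"],s["joints"].round(2),s["clock"],s["gripper_width"])
print(rel(s["tcp_pos"],tilt(.873)))
print(rel(place((-.11,.065),-.035,.873),tilt(.873)))
print(rel(place((-.044,.040),-.035,.873),tilt(.873)))
E
```

```text
[0.4353082  0.08435044 0.22885049] [ 0.21 -0.89  2.28 -0.2   0.89 -1.31] 18.1 0.1426419582781746
(array([0., 0., 0.]), array([ 0.   , -0.004,  0.001]))
(array([0.349, 0.413, 2.804]), array([ 0.   , -0.004,  0.001]))
(array([-0.121,  0.412,  4.135]), array([ 0.   , -0.004,  0.001]))
```

Call:
move_arm --series '[[0,[0.06,0.07,0.5],[0,0,0]],[0,[0.06,0.07,0.5],[0,0,0]],[0,[0.06,0.07,0.5],[0,0,0]],[0,[0.06,0.07,0.5],[0,0,0]],[0,[0.06,0.07,0.5],[0,0,0]],[0,[0.05,0.06,0.3],[0,0,0]],[0,[0,0,0],[0,0,0]],[0,[0,0,0],[0,0,0]]]'

```text
clock: 18.9
tcp_pos: [0.5339, 0.1051, 0.13]
eef_rot: [0.422, 0.0, 0.907, 0.0]
contact_force: [0.0, -0.6, -1.4]
gripper_width: 0.142
grip_force: 61.0
```

```bash
python3 - <<'E'
from h import *
s=observe(); print(s["tcp_pos"],s["joints"].round(2),s["clock"],s["gripper_width"],s["contact_force"])
print(rel(place((-.044,.040),-.035,.873),tilt(.873)))
im=snapshot("side");cv2.imwrite("pics/s6.png",im[80:280,220:470,::-1].repeat(3,0).repeat(3,1))
E
```

```text
[0.53385626 0.10511139 0.12995009] [ 0.21 -0.34  2.17 -0.35  0.48 -1.12] 18.9 0.14217801272917752 [ 0.04648222 -0.57373312 -1.42094122]
(array([-0.357, -0.002,  1.353]), array([ 0.   , -0.002, -0.   ]))
```

View pics/s6.png

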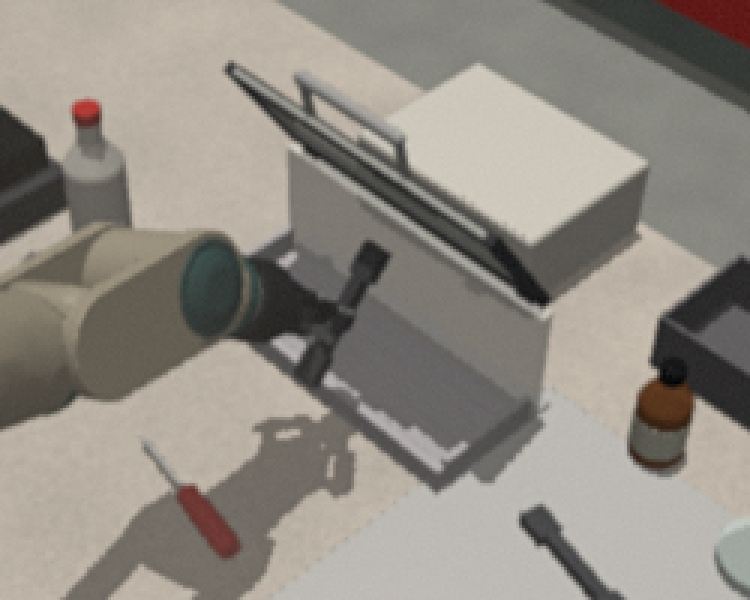

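Call:
move_arm --series '[[0,[-0.06,0,0.2],[0,0,0]],[0,[-0.06,0,0.25],[0,0,0]],[0,[-0.06,0,0.25],[0,0,0]],[0,[-0.06,0,0.25],[0,0,0]],[0,[-0.06,0,0.2],[0,0,0]],[0,[-0.06,0,0.2],[0,0,0]],[0,[0,0,0],[0,0,0]],[0,[0,0,0],[0,0,0]]]'

```text
clock: 19.75
tcp_pos: [0.5967, 0.1056, 0.1011]
eef_rot: [0.423, -0.0, 0.906, 0.0]
contact_force: [-0.3, -0.2, -1.3]
gripper_width: 0.142
grip_force: 61.0
```

Call:
move_arm --series '[[0,[0.08,0,0.067],[0,0,0]],[0,[0.08,0,0.067],[0,0,0]],[0,[0.08,0,0.067],[0,0,0]],[0,[0.08,0,0.067],[0,0,0]],[0,[0.08,0,0.067],[0,0,0]],[0,[0.06,0,0.05],[0,0,0]],[0,[0,0,0],[0,0,0]],[0,[0,0,0],[0,0,0]]]'

```text
clock: 20.55
tcp_pos: [0.5966, 0.1057, 0.07]
eef_rot: [0.423, -0.0, 0.906, 0.001]
contact_force: [0.1, -0.7, -1.9]
gripper_width: 0.143
grip_force: 61.0
```

```bash
python3 - <<'E'
from h import *
s=observe(); print(s["tcp_pos"],s["joints"].round(2),s["clock"],s["gripper_width"],s["contact_force"])
print(rel(place((-.044,.006),-.035,.873),tilt(.873)))
E
```

```text
[0.59659386 0.10574247 0.06998477] [ 0.18 -0.02  2.04 -0.48  0.29 -1.  ] 20.55 0.1432579834406094 [ 0.09086494 -0.70283101 -1.86380518]
(array([ 0.054, -0.015,  0.059]), array([ 0.001, -0.   ,  0.   ]))
```

Call:
move_arm --series '[[0,[0.03,0,0.025],[0,0,0]],[0,[0.03,0,0.025],[0,0,0]],[0,[0.02,0,0.02],[0,0,0]],[0,[0.03,0,-0.04],[0,0,0]],[0,[0.03,0,-0.04],[0,0,0]],[0,[0.03,0,-0.03],[0,0,0]],[0,[0,0,0],[0,0,0]],[0,[0,0,0],[0,0,0]]]'

```text
clock: 21.35
tcp_pos: [0.5905, 0.1059, 0.0664]
eef_rot: [0.424, -0.001, 0.906, 0.001]
contact_force: [6.7, -0.1, -0.8]
gripper_width: 0.145
grip_force: 60.5
```

```bash
python3 - <<'E'
from h import *
s=observe(); print(s["tcp_pos"],s["joints"].round(2),s["clock"],s["gripper_width"],s["contact_force"])
for t in (.873,.74): print(rel(place((-.061+.016*np.sin(t),.006),-.035,t),tilt(t)))
E
```

```text
[0.59047318 0.1059122  0.06636683] [ 0.18 -0.03  2.06 -0.51  0.28 -0.97] 21.35 0.14460522154536018 [ 6.68188205 -0.14248416 -0.81487493]
(array([-0.019, -0.018,  0.034]), array([0.002, 0.003, 0.   ]))
(array([ 0.003, -0.019,  0.211]), array([0.002, 0.136, 0.   ]))
```

Call:
move_arm --series '[[0,[0.01,0,0.05],[0,0.033,0]],[0,[0.01,0,0.05],[0,0.033,0]],[0,[0,0,0.05],[0,0.033,0]],[0,[0,0,0.05],[0,0.033,0]],[0,[0,0,0],[0,0,0]],[0,[0,0,0],[0,0,0]],[0,[0,0,0],[0,0,0]],[0,[0,0,0],[0,0,0]]]'

```text
clock: 22.15
tcp_pos: [0.5974, 0.106, 0.0592]
eef_rot: [0.364, -0.001, 0.931, 0.001]
contact_force: [5.8, -0.3, 3.8]
gripper_width: 0.139
grip_force: 61.1
```

```bash
python3 - <<'E'
from h import *
s=observe(); print(s["tcp_pos"],s["joints"].round(2),s["clock"],s["gripper_width"],s["contact_force"])
for t in (.74,): print(rel(place((-.061+.016*np.sin(t),.006),-.035,t),tilt(t)))
im=snapshot("side");cv2.imwrite("pics/s7.png",im[120:270,260:420,::-1].repeat(4,0).repeat(4,1))
E
```

```text
[0.59737934 0.10596442 0.05916399] [ 0.17  0.02  1.96 -0.26  0.44 -1.21] 22.15 0.13889797665198617 [ 5.79727167 -0.32971864  3.75279092]
(array([-0.021, -0.019,  0.01 ]), array([0.002, 0.006, 0.001]))
```

View pics/s7.png

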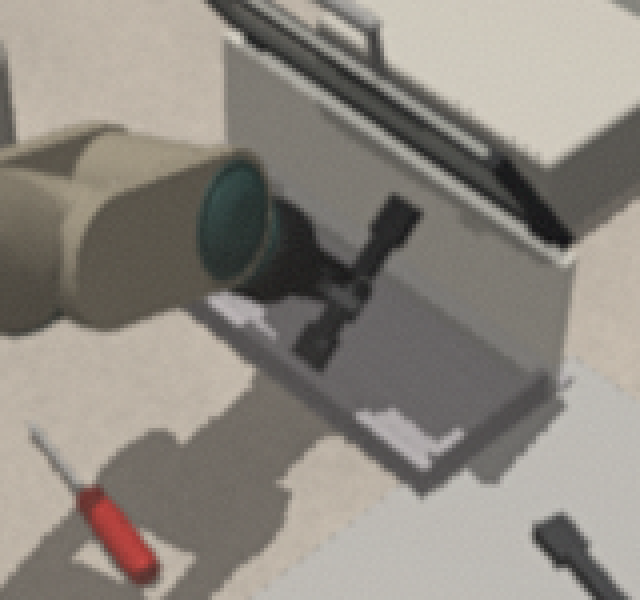

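Call:
move_arm --series '[[0.35,[0,0,0],[0,0,0]],[0.35,[0,0,0],[0,0,0]],[0.35,[0,0,0],[0,0,0]],[0.35,[0,0,0],[0,0,0]],[0.35,[0,0,-0.2],[0,0,0]],[0.35,[0,0,-0.5],[0,0,0]],[0.35,[0,0,-0.8],[0,0,0]],[0.35,[0,0,-0.9],[0,0,0]]]'

```text
clock: 23.0
tcp_pos: [0.5137, 0.1053, 0.1451]
eef_rot: [0.361, -0.0, 0.933, 0.0]
contact_force: [0.3, 0.6, 2.5]
gripper_width: 0.352
grip_force: 0.0
```

Call:
move_arm --series '[[0.35,[0,0,-0.3],[0,0.125,0]],[0.35,[0,0,-0.3],[0,0.125,0]],[0.35,[0,0,-0.3],[0,0.125,0]],[0.35,[0,0,-0.3],[0,0.125,0]],[0.35,[0,0,0],[0,0.125,0]],[0.35,[0,0,0],[0,0.12,0]],[0.35,[0,-0.5,0],[0,0,0]],[0.35,[0,-0.9,0],[0,0,0]]]'

```text
clock: 23.8
tcp_pos: [0.4843, 0.0361, 0.195]
eef_rot: [-0.003, -0.002, 1.0, 0.001]
contact_force: [0.8, -0.7, 0.5]
gripper_width: 0.348
grip_force: 0.0
```

Call:
move_arm --series '[[0.35,[0,-0.8,0],[0,0,0.14]],[0.35,[0,-0.6,0],[0,0,0.14]],[0.35,[0,0,0],[0,0,0.14]],[0.35,[0,0,0],[0,0,0.14]],[0.35,[0,0,0],[0,0,0.14]],[0.35,[0,0,0],[0,0,0.14]],[0.35,[0,0,0],[0,0,0.14]],[0.35,[0,0,0],[0,0,0.14]]]'

```text
clock: 24.6
tcp_pos: [0.4798, -0.0342, 0.1959]
eef_rot: [-0.002, 0.533, 0.846, -0.001]
contact_force: [0.2, 0.4, -0.7]
gripper_width: 0.347
grip_force: 0.0
```

```bash
python3 - <<'E'
from h import *
s=observe(); print(s["tcp_pos"],s["joints"].round(2),s["clock"],s["contact_force"])
for c in ("side","top"):
    for b in bars(c): print(c,*b)
print(rel((.5477,-.193,.12),down(-13)))
im=snapshot("side");cv2.imwrite("pics/s8.png",im[100:350,260:510,::-1].repeat(2,0).repeat(2,1))
E
```

```text
[ 0.47975647 -0.0341834   0.1958677 ] [-0.15 -0.06  1.58 -0.    1.62 -0.59] 24.6 [ 0.18861868  0.3820514  -0.72487971]
side 0.89 [ 0.5473 -0.1975] [ 0.548  -0.1944] (0.155, 0.033) 76.6
side 0.7 [ 0.4356 -0.3462] [ 0.4364 -0.3429] (0.038, 0.154) 94.1
side 0.68 [ 0.1827 -0.2888] [ 0.1822 -0.2949] (0.143, 0.033) 90.0
side 0.47 [0.5727 0.1158] [0.5729 0.1188] (0.064, 0.031) 31.5
top 0.81 [ 0.1808 -0.2996] [ 0.1798 -0.2993] (0.15, 0.025) 88.8
top 0.78 [ 0.4345 -0.3401] [ 0.4349 -0.34  ] (0.025, 0.149) 94.2
top 0.64 [ 0.5392 -0.2289] [ 0.5398 -0.2244] (0.084, 0.027) 75.8
top 0.56 [0.5755 0.1078] [0.5808 0.1072] (0.081, 0.021) 2.5
(array([-3.454, -0.174,  1.513]), array([-0.004, -0.001,  0.683]))
```

View pics/s8.png

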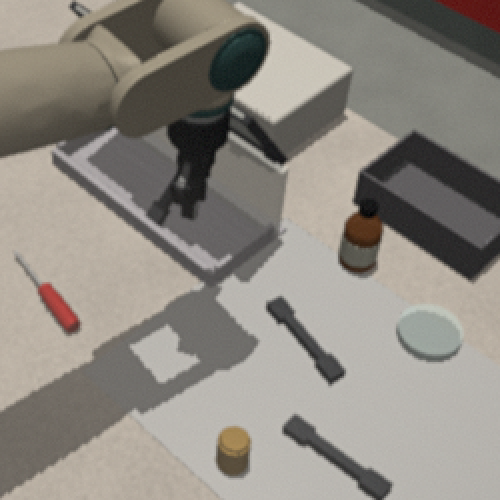

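Call:
move_arm --series '[[0.4,[0,0,0],[0,0,0.14]],[0.4,[0,0,0],[0,0,0.14]],[0.4,[0,0,0],[0,0,0.14]],[0.4,[0,0,0],[0,0,0.14]],[0.4,[0,0,0],[0,0,0.123]],[0.4,[-0.5,0.36,0],[0,0,0]],[0.4,[-0.7,0.5,0],[0,0,0]],[0.4,[-0.7,0.5,0],[0,0,0]]]'

```text
clock: 25.65
tcp_pos: [0.5249, -0.1432, 0.1962]
eef_rot: [-0.001, 0.783, 0.622, -0.001]
contact_force: [1.2, 0.6, 0.1]
gripper_width: 0.399
grip_force: 0.0
```

Call:
move_arm --series '[[0.4,[-0.7,0.5,0],[0,0,0]],[0.4,[-0.19,0.18,0.4],[0,0,0]],[0.4,[0,0,0.5],[0,0,0]],[0.4,[0,0,0.5],[0,0,0]],[0.4,[0,0,0.1],[0,0,0]],[0.4,[0,0,0],[0,0,0]],[0.4,[0,0,0],[0,0,0]],[0.4,[0,0,0],[0,0,0]]]'

```text
clock: 26.45
tcp_pos: [0.5478, -0.1935, 0.1228]
eef_rot: [-0.0, 0.784, 0.621, -0.001]
contact_force: [0.1, 0.4, 0.8]
gripper_width: 0.401
grip_force: 0.0
```

```bash
python3 - <<'E'
from h import *
s=observe(); print(s["tcp_pos"],s["clock"])
print(rel((.5477,-.193,.0035),down(-13)))
E
```

```text
[ 0.54782331 -0.19347352  0.12281332] 26.45
(array([ 1.100e-02, -2.000e-03,  2.386e+00]), array([-0.001,  0.001, -0.003]))
```

Call:
move_arm --series '[[0.4,[0.01,0,0.6],[0,0,0]],[0.4,[0,0,0.6],[0,0,0]],[0.4,[0,0,0.5],[0,0,0]],[0.4,[0,0,0.4],[0,0,0]],[0.4,[0,0,0.25],[0,0,0]],[0.4,[0,0,0.03],[0,0,0]],[0.4,[0,0,0],[0,0,0]],[0,[0,0,0],[0,0,0]]]'

```text
clock: 27.25
tcp_pos: [0.5477, -0.1931, 0.0036]
eef_rot: [-0.0, 0.784, 0.621, -0.001]
contact_force: [0.4, 0.2, -0.5]
gripper_width: 0.243
grip_force: 0.0
```

Call:
move_arm --series '[[0,[0,0,0],[0,0,0]],[0,[0,0,0],[0,0,0]],[0,[0,0,0],[0,0,0]],[0,[0,0,0],[0,0,0]],[0,[0,0,0],[0,0,0]],[0,[0,0,0],[0,0,0]],[0,[0,0,0],[0,0,0]],[0,[0,0,-0.2],[0,0,0]]]'

```text
clock: 28.05
tcp_pos: [0.5459, -0.1924, 0.0113]
eef_rot: [-0.002, 0.784, 0.621, -0.002]
contact_force: [0.2, 0.4, -2.4]
gripper_width: 0.144
grip_force: 61.9
```

Call:
move_arm --series '[[0,[0,0,-0.6],[0,0,0]],[0,[0,0,-0.9],[0,0,0]],[0,[0,0,-0.9],[0,0,0]],[0,[0,0,-0.9],[0,0,0]],[0,[0,0,-0.8],[0,0,-0.118]],[0,[0,0,-0.3],[0,0,-0.14]],[0,[0,0,0],[0,0,-0.14]],[0,[0,0,0],[0,0,-0.14]]]'

```text
clock: 28.85
tcp_pos: [0.5475, -0.1928, 0.2331]
eef_rot: [-0.001, 0.588, 0.809, -0.001]
contact_force: [0.4, -0.5, -2.0]
gripper_width: 0.141
grip_force: 61.9
```

Call:
move_arm --series '[[0,[0,0,0],[0,0,-0.14]],[0,[0,0,0],[0,0,-0.14]],[0,[0,0,0],[0,0,-0.14]],[0,[0,0,0],[0,0,-0.14]],[0,[0,0,0],[0,0,-0.14]],[0,[0,0,0],[0,0,-0.14]],[0,[0,0,0],[0,0,-0.14]],[0,[0,0,0],[0,0,-0.14]]]'

```text
clock: 29.65
tcp_pos: [0.5472, -0.1927, 0.2321]
eef_rot: [-0.002, 0.069, 0.998, 0.0]
contact_force: [-0.7, 1.1, -1.9]
gripper_width: 0.137
grip_force: 61.9
```

```bash
python3 - <<'E'
from h import *
s=observe(); print(s["tcp_pos"],s["clock"],s["gripper_width"],s["joints"].round(2))
print(rel((.45,.03,.235),down(90)))
E
```

```text
[ 0.54722152 -0.192718    0.23206744] 29.65 0.13736337446736158 [-0.4   0.21  1.22 -0.    1.71 -1.83]
(array([ 2.539,  4.145, -0.046]), array([ 0.001, -0.005, -0.138]))
```

Call:
move_arm --series '[[0,[0,0,0],[0,0,-0.138]],[0,[0.32,0.7,0],[0,0,0]],[0,[0.32,0.75,0],[0,0,0]],[0,[0.32,0.75,0],[0,0,0]],[0,[0.32,0.75,0],[0,0,0]],[0,[0.32,0.75,0],[0,0,0]],[0,[0.32,0.75,0],[0,0,0]],[0,[0,0,0],[0,-0.125,0]]]'

```text
clock: 30.45
tcp_pos: [0.4523, 0.0335, 0.2324]
eef_rot: [0.061, 0.001, 0.998, 0.001]
contact_force: [0.0, -0.5, -2.1]
gripper_width: 0.143
grip_force: 61.9
```

Call:
move_arm --series '[[0,[0,0,0],[0,-0.125,0]],[0,[0,0,0],[0,-0.125,0]],[0,[0,0,0],[0,-0.125,0]],[0,[0,0,0],[0,-0.125,0]],[0,[0,0,0],[0,-0.125,0]],[0,[0,0,0],[0,-0.123,0]],[0,[0,0,0],[0,0,0]],[0,[0,0,0],[0,0,0]]]'

```text
clock: 31.25
tcp_pos: [0.4526, 0.0302, 0.233]
eef_rot: [0.42, 0.003, 0.907, -0.001]
contact_force: [-0.1, 0.1, -0.6]
gripper_width: 0.147
grip_force: 62.0
```

```bash
python3 - <<'E'
from h import *
s=observe(); print(s["tcp_pos"],s["joints"].round(2),s["clock"],s["gripper_width"])
print(rel(place((-.11,.065),-.11,.873),tilt(.873)))
print(rel(place((-.044,.040),-.11,.873),tilt(.873)))
E
```

```text
[0.45259876 0.0301632  0.23303102] [-0.02 -0.87  2.27  0.02  0.87 -1.59] 31.25 0.14674685264613516
(array([0.631, 0.005, 2.595]), array([-0.004, -0.006, -0.004]))
(array([0.159, 0.012, 3.925]), array([-0.004, -0.006, -0.004]))
```

Call:
move_arm --series '[[0,[0.12,0,0.5],[-0.004,-0.006,-0.004]],[0,[0.13,0,0.52],[0,0,0]],[0,[0.13,0,0.52],[0,0,0]],[0,[0.13,0,0.52],[0,0,0]],[0,[0.12,0,0.52],[0,0,0]],[0,[-0.09,0,0.26],[0,0,0]],[0,[-0.09,0,0.26],[0,0,0]],[0,[-0.09,0,0.26],[0,0,0]]]'

```text
clock: 32.05
tcp_pos: [0.5724, 0.03, 0.1111]
eef_rot: [0.423, 0.0, 0.906, 0.0]
contact_force: [-0.9, -0.1, -1.7]
gripper_width: 0.14
grip_force: 61.9
```

Call:
move_arm --series '[[0,[-0.09,0,0.26],[0,0,0]],[0,[-0.1,0,0.26],[0,0,0]],[0,[0,0,0],[0,0,0]],[0,[0,0,0],[0,0,0]],[0,[0.08,0,0.067],[0,0,0]],[0,[0.08,0,0.067],[0,0,0]],[0,[0.08,0,0.067],[0,0,0]],[0,[0,0,0],[0,0,0]]]'

```text
clock: 32.85
tcp_pos: [0.5955, 0.0301, 0.0844]
eef_rot: [0.423, 0.0, 0.906, 0.0]
contact_force: [-0.2, -0.4, -0.9]
gripper_width: 0.145
grip_force: 61.9
```

```bash
python3 - <<'E'
from h import *
s=observe(); print(s["tcp_pos"],s["joints"].round(2),s["clock"],s["gripper_width"],s["contact_force"])
print(rel(place((-.044,.006),-.11,.873),tilt(.873)))
E
```

```text
[0.59546606 0.03013217 0.08443055] [-0.02 -0.1   2.07  0.05  0.29 -1.63] 32.85 0.14502175743315607 [-0.18070701 -0.35846729 -0.85987902]
(array([ 0.26 , -0.003,  0.262]), array([-0., -0., -0.]))
```

Call:
move_arm --series '[[0,[0.07,0,0.06],[0,0,0]],[0,[0.07,0,0.06],[0,0,0]],[0,[0.07,0,0.06],[0,0,0]],[0,[0.07,0,0.06],[0,0,0]],[0,[0.03,0,-0.035],[0,0,0]],[0,[0.03,0,-0.035],[0,0,0]],[0,[0.03,0,-0.035],[0,0,0]],[0,[0,0,0],[0,0,0]]]'

```text
clock: 33.65
tcp_pos: [0.5901, 0.0299, 0.0708]
eef_rot: [0.424, 0.0, 0.906, 0.0]
contact_force: [6.1, -0.6, -4.1]
gripper_width: 0.145
grip_force: 61.1
```

```bash
python3 - <<'E'
from h import *
s=observe(); print(s["tcp_pos"],s["joints"].round(2),s["clock"],s["gripper_width"],s["contact_force"])
for t in (.873,.745): print(rel(place((-.061+.016*np.sin(t),.006),-.11,t),tilt(t)))
E
```

```text
[0.59008323 0.02993907 0.07078247] [-0.02 -0.08  2.09  0.06  0.26 -1.64] 33.65 0.14464941198655895 [ 6.11284678 -0.60263865 -4.07764051]
(array([0.043, 0.001, 0.096]), array([ 0.   ,  0.002, -0.   ]))
(array([0.064, 0.001, 0.267]), array([ 0.  ,  0.13, -0.  ]))
```

Call:
move_arm --series '[[0,[0.0,0,0.05],[0,0.033,0]],[0,[0.01,0,0.05],[0,0.033,0]],[0,[0.02,0,0.06],[0,0.033,0]],[0,[0.03,0,0.06],[0,0.033,0]],[0,[0,0,0.0],[0,0,0]],[0,[0,0,0],[0,0,0]],[0,[0,0,0],[0,0,0]],[0,[0,0,0],[0,0,0]]]'

```text
clock: 34.45
tcp_pos: [0.5969, 0.0299, 0.0622]
eef_rot: [0.364, 0.0, 0.931, 0.0]
contact_force: [6.2, -0.1, 1.2]
gripper_width: 0.137
grip_force: 61.8
```

```bash
python3 - <<'E'
from h import *
s=observe(); print(s["tcp_pos"],s["joints"].round(2),s["clock"],s["gripper_width"],s["contact_force"])
for t in (.873,.745): print(rel(place((-.061+.016*np.sin(t),.006),-.11,t),tilt(t)))
E
```

```text
[0.59686325 0.02991094 0.06217493] [-0.02 -0.03  2.    0.03  0.43 -1.61] 34.45 0.13702482986357484 [ 6.21880513 -0.10231416  1.20727728]
(array([ 0.013,  0.002, -0.118]), array([ 0.   , -0.127, -0.   ]))
(array([0.012, 0.002, 0.054]), array([ 0.   ,  0.001, -0.   ]))
```

Call:
move_arm --series '[[0,[0.02,0,0.02],[0,0,0]],[0,[0.02,0,0.02],[0,0,0]],[0,[0,0,0],[0,0,0]],[0.35,[0,0,0],[0,0,0]],[0.35,[0,0,0],[0,0,0]],[0.35,[0,0,0],[0,0,0]],[0.35,[0,0,0],[0,0,0]],[0.35,[0,0,0],[0,0,0]]]'

```text
clock: 35.25
tcp_pos: [0.595, 0.03, 0.0567]
eef_rot: [0.361, 0.0, 0.932, 0.0]
contact_force: [-0.3, -0.4, -0.3]
gripper_width: 0.351
grip_force: 0.0
```

Call:
move_arm --series '[[0.35,[0,0,-0.2],[0,0,0]],[0.35,[0,0,-0.5],[0,0,0]],[0.35,[0,0,-0.8],[0,0,0]],[0.35,[0,0,-0.9],[0,0,0]],[0.35,[0,0,-0.3],[0,0.125,0]],[0.35,[0,0,-0.3],[0,0.125,0]],[0.35,[0,0,-0.3],[0,0.125,0]],[0.35,[0,0,-0.3],[0,0.125,0]]]'

```text
clock: 36.05
tcp_pos: [0.4826, 0.03, 0.1977]
eef_rot: [0.118, -0.0, 0.993, 0.0]
contact_force: [-0.2, 0.6, -0.3]
gripper_width: 0.356
grip_force: 0.0
```

Call:
move_arm --series '[[0.35,[0,0,0],[0,0.125,0]],[0.35,[0,0,0],[0,0.12,0]],[0.35,[0,-0.5,0],[0,0,0.14]],[0.35,[0,-0.5,0],[0,0,0.14]],[0.35,[0,-0.5,0],[0,0,0.14]],[0.35,[0,-0.5,0],[0,0,0.14]],[0.35,[0,-0.5,0],[0,0,0.14]],[0.35,[0,-0.5,0],[0,0,0.14]]]'

```text
clock: 36.85
tcp_pos: [0.4327, -0.1079, 0.1961]
eef_rot: [-0.003, 0.41, 0.912, -0.001]
contact_force: [-0.6, 0.1, -0.3]
gripper_width: 0.349
grip_force: 0.0
```

```bash
python3 - <<'E'
from h import *
s=observe(); print(s["tcp_pos"],s["joints"].round(2),s["clock"],s["contact_force"])
for c in ("side","top"):
    for b in bars(c): print(c,*b)
print(rel(s["tcp_pos"],down(4)), .4357-s["tcp_pos"][0],-.3415-s["tcp_pos"][1])
im=snapshot("side");cv2.imwrite("pics/s9.png",im[100:350,260:510,::-1].repeat(2,0).repeat(2,1))
E
```

```text
[ 0.43266472 -0.1078615   0.19611382] [-0.33 -0.16  1.67 -0.    1.63 -1.05] 36.85 [-0.61272819  0.10212455 -0.25351467]
side 0.7 [0.5908 0.125 ] [0.5984 0.1277] (0.105, 0.03) 22.8
side 0.67 [ 0.1827 -0.2909] [ 0.1829 -0.295 ] (0.142, 0.028) 89.9
side 0.38 [0.566 0.041] [0.5657 0.0423] (0.049, 0.024) 45.4
top 0.73 [ 0.1804 -0.2996] [ 0.1801 -0.2991] (0.15, 0.027) 88.5
top 0.71 [ 0.4348 -0.3543] [ 0.4355 -0.3505] (0.024, 0.128) 95.6
top 0.64 [0.5707 0.1076] [0.5773 0.1071] (0.074, 0.021) 1.2
top 0.54 [0.576  0.0301] [0.5801 0.0316] (0.078, 0.025) 177.4
(array([-0.005, -0.018,  0.006]), array([-0.004, -0.002,  0.662])) 0.003035277628176125 -0.23363849913005913
```

View pics/s9.png

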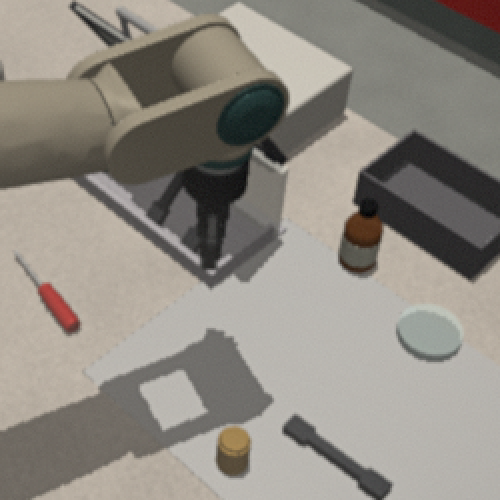

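Call:
move_arm --series '[[0.4,[0,0,0],[0,0,0.14]],[0.4,[0,0,0],[0,0,0.14]],[0.4,[0,0,0],[0,0,0.14]],[0.4,[0,0,0],[0,0,0.14]],[0.4,[0,0,0],[0,0,0.102]],[0.4,[-0.5,-0.03,0],[0,0,0]],[0.4,[-0.8,-0.05,0],[0,0,0]],[0.4,[-0.8,-0.05,0],[0,0,0]]]'

```text
clock: 37.9
tcp_pos: [0.4346, -0.2123, 0.1964]
eef_rot: [-0.002, 0.681, 0.733, -0.002]
contact_force: [0.8, 0.5, 0.0]
gripper_width: 0.403
grip_force: 0.0
```

Call:
move_arm --series '[[0.4,[-0.8,-0.05,0],[0,0,0]],[0.4,[-0.8,-0.05,0],[0,0,0]],[0.4,[-0.7,-0.04,0.4],[0,0,0]],[0.4,[-0.27,0,0.6],[0,0,0]],[0.4,[0,0,0.5],[0,0,0]],[0.4,[0,0,0],[0,0,0]],[0.4,[0,0,0],[0,0,0]],[0.4,[0,0,0],[0,0,0]]]'

```text
clock: 38.7
tcp_pos: [0.4365, -0.3408, 0.1233]
eef_rot: [-0.001, 0.682, 0.732, -0.002]
contact_force: [-0.7, 0.2, -1.0]
gripper_width: 0.397
grip_force: 0.0
```

```bash
python3 - <<'E'
from h import *
for b in bars("side"): print(*b)
s=observe(); print(s["tcp_pos"],s["clock"])
print(rel((.4355,-.3415,.0035),down(4)))
E
```

```text
0.85 [ 0.1818 -0.2862] [ 0.1822 -0.2933] (0.143, 0.033) 89.4
0.65 [0.7069 0.1687] [0.7054 0.1686] (0.077, 0.035) 26.3
0.52 [0.716  0.0917] [0.7164 0.0902] (0.045, 0.032) 13.8
[ 0.43630673 -0.34093698  0.12327364] 38.8
(array([-0.006, -0.01 ,  2.396]), array([-0.003,  0.002,  0.   ]))
```

Call:
move_arm --series '[[0.4,[0,-0.01,0.6],[-0.003,0.002,0]],[0.4,[0,0,0.6],[0,0,0]],[0.4,[0,0,0.5],[0,0,0]],[0.4,[0,0,0.4],[0,0,0]],[0.4,[0,0,0.25],[0,0,0]],[0.4,[0,0,0.04],[0,0,0]],[0.4,[0,0,0],[0,0,0]],[0,[0,0,0],[0,0,0]]]'

```text
clock: 39.6
tcp_pos: [0.4352, -0.3413, 0.0033]
eef_rot: [-0.0, 0.682, 0.731, 0.0]
contact_force: [1.3, -0.3, 0.4]
gripper_width: 0.246
grip_force: 0.0
```

Call:
move_arm --series '[[0,[0,0,0],[0,0,0]],[0,[0,0,0],[0,0,0]],[0,[0,0,0],[0,0,0]],[0,[0,0,0],[0,0,0]],[0,[0,0,0],[0,0,0]],[0,[0,0,0],[0,0,0]],[0,[0,0,0],[0,0,0]],[0,[0,0,-0.2],[0,0,0]]]'

```text
clock: 40.4
tcp_pos: [0.4339, -0.3402, 0.0113]
eef_rot: [-0.003, 0.682, 0.731, 0.0]
contact_force: [0.4, -0.9, -2.3]
gripper_width: 0.144
grip_force: 61.8
```

Call:
move_arm --series '[[0,[0,0,-0.6],[0,0,0]],[0,[0,0,-0.9],[0,0,0]],[0,[0,0,-0.9],[0,0,0]],[0,[0,0,-0.9],[0,0,0]],[0,[0,0,-0.8],[0,0,-0.101]],[0,[0,0,-0.3],[0,0,-0.14]],[0,[0,0,0],[0,0,-0.14]],[0,[0,0,0],[0,0,-0.14]]]'

```text
clock: 41.2
tcp_pos: [0.435, -0.3412, 0.2331]
eef_rot: [-0.001, 0.469, 0.883, 0.0]
contact_force: [0.7, -0.5, -1.7]
gripper_width: 0.14
grip_force: 61.7
```

Call:
move_arm --series '[[0,[0,0,0],[0,0,-0.14]],[0,[0,0,0],[0,0,-0.14]],[0,[0,0,0],[0,0,-0.14]],[0,[0,0,0],[0,0,-0.14]],[0,[0,0,0],[0,0,-0.14]],[0,[0,0,0],[0,0,-0.14]],[0,[0,0,0],[0,0,-0.14]],[0,[0,0,0],[0,0,0]]]'

```text
clock: 42.0
tcp_pos: [0.4348, -0.341, 0.2321]
eef_rot: [-0.001, -0.0, 1.0, 0.001]
contact_force: [0.3, -0.3, -0.5]
gripper_width: 0.145
grip_force: 61.8
```

```bash
python3 - <<'E'
from h import *
s=observe(); print(s["tcp_pos"],s["clock"],s["gripper_width"],s["joints"].round(2))
print(rel((.45,.18,.235),down(90)))
E
```

```text
[ 0.43482399 -0.34101271  0.23206282] 42.0 0.14496453561498973 [-0.73  0.13  1.31  0.    1.7  -2.3 ]
(array([-0.305, 10.42 , -0.032]), array([ 0.003, -0.003,  0.   ]))
```

Call:
move_arm --series '[[0,[-0.03,0.6,0],[0,0,0]],[0,[-0.03,0.9,0],[0,0,0]],[0,[-0.03,0.9,0],[0,0,0]],[0,[-0.03,0.9,0],[0,0,0]],[0,[-0.03,0.9,0],[0,0,0]],[0,[-0.03,0.9,0],[0,0,0]],[0,[-0.03,0.9,0],[0,0,0]],[0,[-0.03,0.9,0],[0,0,0]]]'

```text
clock: 42.8
tcp_pos: [0.4469, 0.0056, 0.2331]
eef_rot: [-0.001, 0.003, 1.0, 0.001]
contact_force: [0.6, -0.5, -1.1]
gripper_width: 0.145
grip_force: 61.8
```

Call:
move_arm --series '[[0,[-0.03,0.9,0],[0,0,0]],[0,[-0.03,0.9,0],[0,0,0]],[0,[0,0.9,0],[0,0,0]],[0,[0,0.8,0],[0,0,0]],[0,[0,0,0],[0,-0.125,0]],[0,[0,0,0],[0,-0.125,0]],[0,[0,0,0],[0,-0.125,0]],[0,[0,0,0],[0,-0.125,0]]]'

```text
clock: 43.6
tcp_pos: [0.4504, 0.1789, 0.2338]
eef_rot: [0.249, 0.003, 0.969, 0.002]
contact_force: [-0.5, 0.1, -2.1]
gripper_width: 0.143
grip_force: 61.8
```

Call:
move_arm --series '[[0,[0,0,0],[0,-0.125,0]],[0,[0,0,0],[0,-0.125,0]],[0,[0,0,0],[0,-0.123,0]],[0,[0,0,0],[0,0,0]],[0,[0,0,0],[0,0,0]],[0,[0,0,0],[0,0,0]],[0,[0,0,0],[0,0,0]],[0,[0,0,0],[0,0,0]]]'

```text
clock: 44.4
tcp_pos: [0.4511, 0.1787, 0.2338]
eef_rot: [0.422, 0.002, 0.907, 0.001]
contact_force: [-0.6, 0.7, -1.6]
gripper_width: 0.144
grip_force: 61.8
```

```bash
python3 - <<'E'
from h import *
s=observe(); print(s["tcp_pos"],s["joints"].round(2),s["clock"],s["gripper_width"])
print(rel(place((-.11,.065),.04,.873),tilt(.873)))
print(rel(place((-.044,.040),.04,.873),tilt(.873)))
E
```

```text
[0.45110983 0.17868241 0.23376225] [ 0.52 -0.63  2.14 -0.51  0.9  -0.88] 44.4 0.14377771011717325
(array([0.631, 0.023, 2.625]), array([ 0.   , -0.003, -0.004]))
(array([0.162, 0.024, 3.957]), array([ 0.   , -0.003, -0.004]))
```

Call:
move_arm --series '[[0,[0.12,0.02,0.5],[0,0,-0.004]],[0,[0.13,0,0.52],[0,0,0]],[0,[0.13,0,0.53],[0,0,0]],[0,[0.13,0,0.53],[0,0,0]],[0,[0.12,0,0.53],[0,0,0]],[0,[-0.09,0,0.26],[0,0,0]],[0,[-0.09,0,0.26],[0,0,0]],[0,[-0.09,0,0.26],[0,0,0]]]'

```text
clock: 45.2
tcp_pos: [0.5696, 0.1796, 0.1095]
eef_rot: [0.421, -0.0, 0.907, -0.0]
contact_force: [0.2, -0.0, -1.2]
gripper_width: 0.146
grip_force: 61.8
```

Call:
move_arm --series '[[0,[-0.09,0,0.26],[0,0,0]],[0,[-0.1,0,0.28],[0,0,0]],[0,[0,0,0],[0,0,0]],[0,[0,0,0],[0,0,0]],[0,[0.08,0,0.067],[0,0,0]],[0,[0.08,0,0.067],[0,0,0]],[0,[0.08,0,0.067],[0,0,0]],[0,[0,0,0],[0,0,0]]]'

```text
clock: 46.0
tcp_pos: [0.5946, 0.1798, 0.0829]
eef_rot: [0.421, -0.001, 0.907, -0.0]
contact_force: [-0.3, 0.2, -1.7]
gripper_width: 0.142
grip_force: 61.8
```

```bash
python3 - <<'E'
from h import *
s=observe(); print(s["tcp_pos"],s["joints"].round(2),s["clock"],s["gripper_width"],s["contact_force"])
print(rel(place((-.044,.006),.04,.873),tilt(.873)))
E
```

```text
[0.59455833 0.17979898 0.08287909] [ 0.35  0.02  1.96 -0.71  0.42 -0.67] 46.0 0.142257775823644 [-0.26395513  0.2168366  -1.6595211 ]
(array([0.224, 0.004, 0.257]), array([ 0.   , -0.004,  0.002]))
```

Call:
move_arm --series '[[0,[0.065,0,0.055],[0,0,0]],[0,[0.065,0,0.055],[0,0,0]],[0,[0.065,0,0.055],[0,0,0]],[0,[0.06,0,0.05],[0,0,0]],[0,[0.025,0,-0.03],[0,0,0]],[0,[0.025,0,-0.03],[0,0,0]],[0,[0.025,0,-0.03],[0,0,0]],[0,[0,0,0],[0,0,0]]]'

```text
clock: 46.8
tcp_pos: [0.5903, 0.1803, 0.0691]
eef_rot: [0.423, -0.001, 0.906, 0.001]
contact_force: [7.0, -0.6, -3.8]
gripper_width: 0.142
grip_force: 60.9
```

```bash
python3 - <<'E'
from h import *
s=observe(); print(s["tcp_pos"],s["joints"].round(2),s["clock"],s["gripper_width"],s["contact_force"])
for t in (.873,.745): print(rel(place((-.061+.016*np.sin(t),.006),.04,t),tilt(t)))
E
```

```text
[0.59025144 0.18025801 0.06910958] [ 0.36  0.04  1.98 -0.78  0.39 -0.6 ] 46.8 0.14222462079251696 [ 6.988111   -0.61767415 -3.78764767]
(array([ 0.02 , -0.005,  0.072]), array([0.002, 0.   , 0.001]))
(array([ 0.04 , -0.006,  0.243]), array([0.002, 0.128, 0.001]))
```

Call:
move_arm --series '[[0,[0.0,0,0.055],[0,0.032,0]],[0,[0.01,0,0.055],[0,0.032,0]],[0,[0.02,0,0.06],[0,0.032,0]],[0,[0.02,0,0.06],[0,0.032,0]],[0,[0.02,0,0.02],[0,0,0]],[0,[0,0,0],[0,0,0]],[0,[0,0,0],[0,0,0]],[0,[0,0,0],[0,0,0]]]'

```text
clock: 47.6
tcp_pos: [0.5974, 0.1804, 0.0589]
eef_rot: [0.365, -0.001, 0.931, 0.001]
contact_force: [5.4, -0.3, 4.9]
gripper_width: 0.142
grip_force: 61.9
```

```bash
python3 - <<'E'
from h import *
s=observe(); print(s["tcp_pos"],s["joints"].round(2),s["clock"],s["gripper_width"],s["contact_force"])
for t in (.745,): print(rel(place((-.061+.016*np.sin(t),.006),.04,t),tilt(t)))
E
```

```text
[0.59736968 0.18044823 0.05892179] [ 0.33  0.08  1.89 -0.48  0.49 -0.89] 47.6 0.14210273749731692 [ 5.41565967 -0.25967055  4.94897924]
(array([-0.025, -0.009, -0.001]), array([0.002, 0.003, 0.002]))
```

Foot is on floor and toe. Release, retreat, look.

Call:
move_arm --series '[[0.35,[0,0,0],[0,0,0]],[0.35,[0,0,0],[0,0,0]],[0.35,[0,0,0],[0,0,0]],[0.35,[0,0,0],[0,0,0]],[0.35,[0,0,-0.2],[0,0,0]],[0.35,[0,0,-0.5],[0,0,0]],[0.35,[0,0,-0.8],[0,0,0]],[0.35,[0,0,-0.9],[0,0,0]]]'

```text
clock: 48.4
tcp_pos: [0.5135, 0.1794, 0.1443]
eef_rot: [0.361, -0.001, 0.932, -0.001]
contact_force: [1.4, -0.2, 0.5]
gripper_width: 0.35
grip_force: 0.0
```

Call:
move_arm --series '[[0.35,[0,0,-0.3],[0,0.125,0]],[0.35,[0,0,-0.3],[0,0.125,0]],[0.35,[0,0,-0.3],[0,0.125,0]],[0.35,[0,0,-0.3],[0,0.125,0]],[0.35,[0,0,0],[0,0.125,0]],[0.35,[0,0,0],[0,0.12,0]],[0.35,[0.6,-0.4,0],[0,0,0]],[0.35,[0.6,-0.4,0],[0,0,0]]]'

```text
clock: 49.2
tcp_pos: [0.4234, 0.1392, 0.1923]
eef_rot: [-0.005, -0.001, 1.0, -0.001]
contact_force: [-0.1, -0.1, 0.4]
gripper_width: 0.349
grip_force: 0.0
```

Call:
move_arm --series '[[0.5,[0.5,-0.8,0],[0,0,0.14]],[0.5,[0.3,-0.8,0],[0,0,0.14]],[0.5,[0,-0.9,0],[0,0,0.14]],[0.5,[0,-0.9,0],[0,0,0.14]],[0.5,[0,-0.8,0],[0,0,0.14]],[0.5,[0,-0.8,0],[0,0,0.14]],[0.5,[0,0,0],[0,0,0]],[0.5,[0,0,0],[0,0,0]]]'

```text
clock: 50.0
tcp_pos: [0.3006, -0.0872, 0.1961]
eef_rot: [-0.001, 0.408, 0.913, -0.001]
contact_force: [0.1, -0.3, 0.2]
gripper_width: 0.502
grip_force: 0.0
```

```bash
python3 - <<'E'
from h import *
s=observe(); print(s["tcp_pos"],s["joints"].round(2),s["clock"],s["contact_force"])
im=snapshot("side");cv2.imwrite("pics/s10.png",im[90:250,260:430,::-1].repeat(3,0).repeat(3,1))
im2=snapshot("top")
cv2.imwrite("pics/b10.png",np.vstack([cv2.resize(im[100:250,270:420,::-1],(450,450))[:400],cv2.resize(im2[110:190,230:365,::-1],(450,200))])[:600])
for b in bars("side"): print(*b)
E
```

```text
[ 0.30058678 -0.08717304  0.19609245] [-0.4  -0.59  1.99 -0.    1.74 -1.13] 50.0 [ 0.06953955 -0.25936922  0.21691792]
0.85 [0.6446 0.144 ] [0.6435 0.1446] (0.204, 0.032) 21.7
0.78 [ 0.1816 -0.2857] [ 0.1822 -0.2933] (0.14, 0.033) 88.8
0.75 [0.6433 0.0644] [0.6432 0.0641] (0.198, 0.032) 19.3
0.43 [0.727  0.2548] [0.7278 0.2554] (0.04, 0.02) 71.5
```

View pics/b10.png

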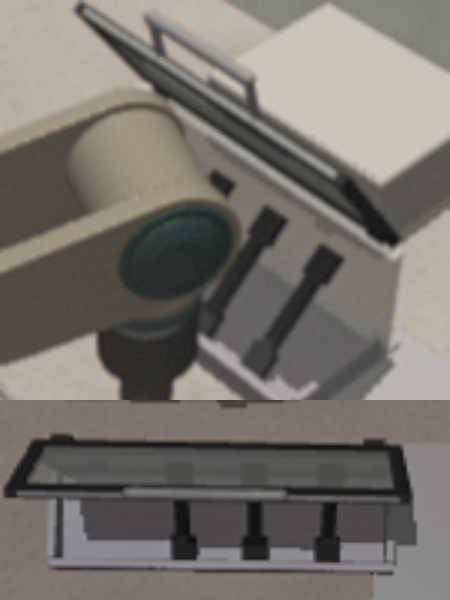

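Call:
move_arm --series '[[0.5,[0,0,-0.8],[0,0,0.14]],[0.5,[0,0,-0.9],[0,0,0.14]],[0.5,[0,0,-0.9],[0,0,0.14]],[0.5,[0,0,-0.9],[0,0,0.14]],[0.5,[0,0,-0.5],[0,0,0.14]],[0.5,[0,0,0],[0,0,0.03]],[0.5,[0,0,0],[0,0,0]],[0.5,[0,0,0],[0,0,0]]]'

```text
clock: 51.0
tcp_pos: [0.3016, -0.0862, 0.3954]
eef_rot: [-0.001, 0.705, 0.709, -0.001]
contact_force: [0.3, 0.1, 0.0]
gripper_width: 0.502
grip_force: 0.0
```

```bash
python3 - <<'E'
from h import *
print(rel((.572,.14,.395),down()),observe()["tcp_pos"])
snapshot("side"); P=cp("side")
ms=[d for d in masks_of("bar_1","side") if d["conf"]>.2]
for yo in (-.11,-.035,.04):
    t=.7325;c,s=np.cos(t),np.sin(t);A=np.array([-.061+.016*s,.006])
    m=np.zeros((400,640),np.uint8)
    def pt(u,v,w): q=A+u*np.array([c,s])+v*np.array([-s,c]); return proj("side",(RX+q[0],RY+yo+w,q[1]))[::-1]
    for u0,u1,w in ((0,.034,.013),(.034,.116,.007),(.116,.15,.013)):
        h=cv2.convexHull(np.array([pt(u,v,k) for u in(u0,u1) for v in(0,.016) for k in(-w,w)],np.float32)); cv2.fillPoly(m,[h.round().astype(int)],1)
    for d in ms:
        g=d["region"]; i=(g&(m>0)).sum()
        if i: print(yo,"iou",round(i/(g|(m>0)).sum(),2),"model",np.argwhere(m).mean(0).round(1),np.argwhere(m).min(0),np.argwhere(m).max(0),"mask",np.argwhere(g).mean(0).round(1),np.argwhere(g).min(0),np.argwhere(g).max(0))
E
```

```text
(array([ 4.495,  5.432, -0.013]), array([-0.004,  0.   ,  0.005])) [ 0.30157748 -0.08617003  0.39541719]
-0.035 iou 0.79 model [191.7 348. ] [168 330] [215 366] mask [189.5 349.2] [168 333] [211 365]
0.04 iou 0.43 model [179.3 331. ] [156 314] [202 348] mask [179.7 331.9] [158 317] [199 347]
```

Call:
move_arm --series '[[0.5,[0.4,0.48,0],[0,0,0.005]],[0.5,[0.6,0.73,0],[0,0,0]],[0.5,[0.6,0.73,0],[0,0,0]],[0.5,[0.6,0.73,0],[0,0,0]],[0.5,[0.6,0.73,0],[0,0,0]],[0.5,[0.6,0.73,0],[0,0,0]],[0.5,[0.6,0.73,0],[0,0,0]],[0.5,[0.5,0.57,0],[0,0,0]]]'

```text
clock: 51.9
tcp_pos: [0.5746, 0.1397, 0.3936]
eef_rot: [-0.001, 0.707, 0.707, -0.002]
contact_force: [-0.2, -1.1, 0.8]
gripper_width: 0.503
grip_force: 0.0
```

Call:
move_arm --series '[[0.5,[0,0,0],[0,0,0]],[0.5,[0,0,0],[0,0,0]],[0.5,[0,0,0],[0,0,0]],[0.5,[0,0,0],[0,0,0]],[0.5,[0,0,0],[0,0,0]],[0.5,[0,0,0],[0,0,0]],[0.5,[0,0,0],[0,0,0]],[0.5,[0,0,0],[0,0,0]]]'

```text
clock: 52.7
tcp_pos: [0.5732, 0.1376, 0.3954]
eef_rot: [-0.001, 0.708, 0.706, -0.001]
contact_force: [0.5, 0.6, -1.1]
gripper_width: 0.505
grip_force: 0.0
```

```bash
python3 - <<'E'
from h import *
s=observe()
print(rel((.573,.14,.319),down()),s["tcp_pos"],s["clock"],s["contact_force"])
snapshot("side")
for d in spot_point("cover_handle","side"): print(d["conf"],ray("side",d["position"],.338),proj("side",(.574,.14,.338)),d["position"])
E
```

```text
(array([ 0.048, -0.   ,  1.529]), array([-0.002,  0.001, -0.003])) [0.57317226 0.13764242 0.39542751] 52.7 [ 0.54653637  0.59938615 -1.05361532]
0.9 [0.57060951 0.13506344 0.338     ] [115.45028813 335.72746916] [116.8, 336.1]
```

Descend and grip.

Call:
move_arm --series '[[0.5,[0.04,0,0.3],[0,0,0]],[0.5,[0,0,0.4],[0,0,0]],[0.5,[0,0,0.4],[0,0,0]],[0.5,[0,0,0.3],[0,0,0]],[0.5,[0,0,0.13],[0,0,0]],[0.5,[0,0,0],[0,0,0]],[0,[0,0,0],[0,0,0]],[0,[0,0,0],[0,0,0]]]'

```text
clock: 53.6
tcp_pos: [0.5731, 0.1398, 0.32]
eef_rot: [-0.0, 0.708, 0.706, -0.001]
contact_force: [-21.3, -1.4, 10.3]
gripper_width: 0.165
grip_force: 10.0
```

Call:
move_arm --series '[[0,[0,0,0],[0,0,0]],[0,[0,0,0],[0,0,0]],[0,[0,0,0],[0,0,0]],[0,[0,0,0],[0,0,0]],[0,[0,0,0],[0,0,0]],[0,[0,0,0],[0,0,0]],[0,[0,0,0],[0,0,0]],[0,[0,0,0],[0,0,0]]]'

```text
clock: 54.4
tcp_pos: [0.5729, 0.1398, 0.3203]
eef_rot: [-0.0, 0.708, 0.706, -0.0]
contact_force: [-4.4, -0.8, 6.1]
gripper_width: 0.14
grip_force: 58.7
```

```bash
python3 - <<'E'
from h import *
s=observe()
print(s["tcp_pos"],s["clock"],s["contact_force"],s["gripper_width"],s["grip_force"])
a=np.linspace(1.5,0,49);x=-.211*np.cos(a-.4);z=.211*np.sin(a-.4)
for r in np.c_[a[1:],np.diff(x)/.05,-np.diff(z)/.05].round(3): print(*r)
E
```

```text
[0.57289941 0.13977508 0.32029576] 54.4 [-4.35954985 -0.76785985  6.12000352] 0.13959315829237307 58.729010224342346
1.469 -0.117 0.062
1.438 -0.115 0.065
1.406 -0.112 0.069
1.375 -0.11 0.072
1.344 -0.108 0.076
1.312 -0.106 0.079
1.281 -0.103 0.082
1.25 -0.1 0.085
1.219 -0.098 0.089
1.188 -0.095 0.092
1.156 -0.092 0.094
1.125 -0.089 0.097
1.094 -0.086 0.1
1.062 -0.083 0.103
1.031 -0.079 0.105
1.0 -0.076 0.108
0.969 -0.073 0.11
0.938 -0.069 0.112
0.906 -0.066 0.114
0.875 -0.062 0.116
0.844 -0.058 0.118
0.812 -0.055 0.12
0.781 -0.051 0.122
0.75 -0.047 0.123
0.719 -0.043 0.125
0.688 -0.039 0.126
0.656 -0.035 0.127
0.625 -0.031 0.128
0.594 -0.027 0.129
0.562 -0.023 0.13
0.531 -0.019 0.13
0.5 -0.015 0.131
0.469 -0.011 0.131
0.438 -0.007 0.132
0.406 -0.003 0.132
0.375 0.001 0.132
0.344 0.005 0.132
0.312 0.009 0.132
0.281 0.014 0.131
0.25 0.018 0.131
0.219 0.022 0.13
0.188 0.026 0.129
0.156 0.03 0.128
0.125 0.034 0.127
0.094 0.038 0.126
0.062 0.042 0.125
0.031 0.046 0.124
0.0 0.049 0.122
```

Call:
move_arm --series '[[0,[0,-0.117,0.06],[0,0,0]],[0,[0,-0.115,0.065],[0,0,0]],[0,[0,-0.112,0.07],[0,0,0]],[0,[0,-0.11,0.07],[0,0,0]],[0,[0,-0.108,0.075],[0,0,0]],[0,[0,-0.106,0.08],[0,0,0]],[0,[0,-0.103,0.08],[0,0,0]],[0,[0,-0.1,0.085],[0,0,0]]]'

```text
clock: 55.2
tcp_pos: [0.529, 0.1399, 0.289]
eef_rot: [-0.001, 0.708, 0.706, -0.001]
contact_force: [1.1, 1.5, 1.5]
gripper_width: 0.136
grip_force: 61.2
```

Call:
move_arm --series '[[0,[0,-0.098,0.09],[0,0,0]],[0,[0,-0.095,0.09],[0,0,0]],[0,[0,-0.092,0.095],[0,0,0]],[0,[0,-0.09,0.095],[0,0,0]],[0,[0,-0.086,0.1],[0,0,0]],[0,[0,-0.083,0.105],[0,0,0]],[0,[0,-0.08,0.105],[0,0,0]],[0,[0,-0.076,0.11],[0,0,0]]]'

```text
clock: 56.0
tcp_pos: [0.4941, 0.14, 0.2496]
eef_rot: [-0.001, 0.708, 0.706, -0.001]
contact_force: [5.9, 3.0, -2.8]
gripper_width: 0.135
grip_force: 58.6
```

```bash
python3 - <<'E'
from h import *
s=observe(); p=s["tcp_pos"]
print(p,s["clock"],s["contact_force"],s["gripper_width"],s["grip_force"])
q=p+[0,0,.019]-np.array([.669,0,.150]); print(np.hypot(q[0],q[2]),np.arctan2(q[2],-q[0])+.4)
E
```

```text
[0.49413896 0.1399982  0.24955623] 56.0 [ 5.90593567  3.04150005 -2.78114882] 0.13544187690973325 58.60518157482147
0.2112627759647808 0.995809507294028
```

Tracks perfectly (angle 1.0). Continue.

Call:
move_arm --series '[[0,[0,-0.073,0.11],[0,0,0]],[0,[0,-0.07,0.11],[0,0,0]],[0,[0,-0.066,0.115],[0,0,0]],[0,[0,-0.062,0.115],[0,0,0]],[0,[0,-0.058,0.12],[0,0,0]],[0,[0,-0.055,0.12],[0,0,0]],[0,[0,-0.05,0.12],[0,0,0]],[0,[0,-0.045,0.125],[0,0,0]]]'

```text
clock: 56.8
tcp_pos: [0.4711, 0.1401, 0.2031]
eef_rot: [0.0, 0.708, 0.706, 0.0]
contact_force: [10.5, 3.7, -3.7]
gripper_width: 0.139
grip_force: 58.6
```

Call:
move_arm --series '[[0,[0,-0.043,0.125],[0,0,0]],[0,[0,-0.039,0.125],[0,0,0]],[0,[0,-0.035,0.125],[0,0,0]],[0,[0,-0.031,0.13],[0,0,0]],[0,[0,-0.027,0.13],[0,0,0]],[0,[0,-0.023,0.13],[0,0,0]],[0,[0,-0.019,0.13],[0,0,0]],[0,[0,-0.015,0.13],[0,0,0]]]'

```text
clock: 57.6
tcp_pos: [0.4609, 0.1402, 0.1533]
eef_rot: [0.002, 0.708, 0.706, 0.002]
contact_force: [13.7, 4.5, 0.1]
gripper_width: 0.137
grip_force: 58.7
```

Call:
move_arm --series '[[0,[0,-0.01,0.13],[0,0,0]],[0,[0,-0.007,0.13],[0,0,0]],[0,[0,-0.003,0.13],[0,0,0]],[0,[0,0,0.13],[0,0,0]],[0,[0,0.005,0.13],[0,0,0]],[0,[0,0.01,0.13],[0,0,0]],[0,[0,0.014,0.13],[0,0,0]],[0,[0,0.018,0.13],[0,0,0]]]'

```text
clock: 58.4
tcp_pos: [0.4636, 0.1402, 0.1028]
eef_rot: [0.003, 0.708, 0.706, 0.004]
contact_force: [16.9, 3.1, 3.9]
gripper_width: 0.139
grip_force: 58.6
```

```bash
python3 - <<'E'
from h import *
s=observe(); p=s["tcp_pos"]
print(p,s["clock"],s["contact_force"],s["gripper_width"],s["grip_force"])
q=p+[0,0,.019]-np.array([.669,0,.150]); print(np.hypot(q[0],q[2]),np.arctan2(q[2],-q[0])+.4)
E
```

```text
[0.46358092 0.14016417 0.10275468] 58.4 [16.94072274  3.12504021  3.93977153] 0.1391440341685999 58.648003935813904
0.20735186850686918 0.263355907167408
```

Call:
move_arm --series '[[0,[0,0.04,0.13],[0,0,0]],[0,[0,0.04,0.13],[0,0,0]],[0,[0,0.04,0.13],[0,0,0]],[0,[0,0.04,0.13],[0,0,0]],[0,[0,0.04,0.12],[0,0,0]],[0,[0,0.04,0.1],[0,0,0]],[0,[0,0.04,0.08],[0,0,0]],[0,[0,0.04,0.08],[0,0,0]]]'

```text
clock: 59.2
tcp_pos: [0.4769, 0.1401, 0.0596]
eef_rot: [0.0, 0.708, 0.706, 0.0]
contact_force: [-26.7, -3.4, 56.5]
gripper_width: 0.136
grip_force: 64.9
```

```bash
python3 - <<'E'
from h import *
s=observe(); p=s["tcp_pos"]
print(p,s["clock"],s["contact_force"],s["gripper_width"],s["grip_force"])
q=p+[0,0,.019]-np.array([.669,0,.150]); print(np.hypot(q[0],q[2]),np.arctan2(q[2],-q[0])+.4)
E
```

```text
[0.4769122  0.14013158 0.05964285] 59.2 [-26.65789133  -3.3731438   56.47903356] 0.13556226144306202 64.9168074131012
0.20491356276719644 0.04431719781242466
```

```bash
python3 - <<'E'
from h import *
im=snapshot("side");a=cv2.resize(im[130:260,250:430,::-1],(720,520),interpolation=cv2.INTER_CUBIC)
cv2.imwrite("pics/s11.png",a)
E
```

```text
(no output)
```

View pics/s11.png

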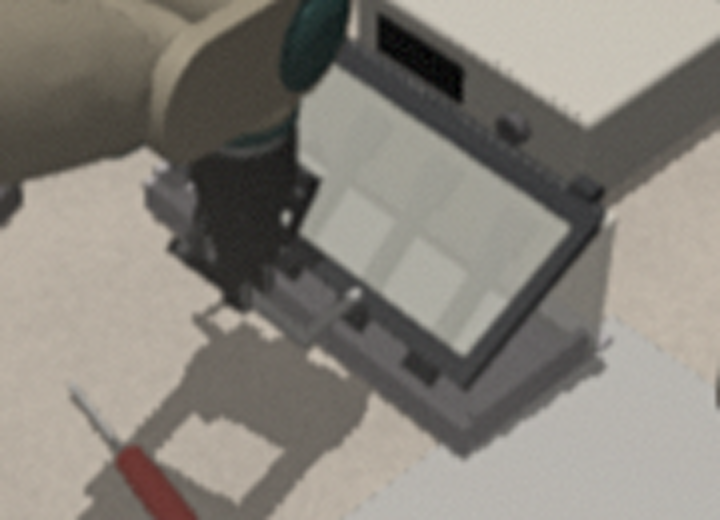

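```bash
python3 - <<'E'
from h import *
a=cv2.imread("pics/side0.png",0).astype(np.float32);b=cv2.cvtColor(snapshot("side"),cv2.COLOR_RGB2GRAY).astype(np.float32)
for (r0,r1,c0,c1) in ((212,232,352,380),(195,232,360,392),(205,215,325,331)):
    up=lambda m:cv2.resize(m,None,fx=5,fy=5,interpolation=cv2.INTER_CUBIC)
    t=up(a[r0:r1,c0:c1]);s=up(b[r0-8:r1+8,c0-8:c1+8]);m=cv2.matchTemplate(s,t,cv2.TM_CCOEFF_NORMED)
    _,v,_,l=cv2.minMaxLoc(m);print(v,(np.array(l)/5-8))
print("px per 8mm at front edge:",proj("side",(.525,-.03,.078))-proj("side",(.525,-.03,.07)))
s=observe();print(s["contact_force"],s["tcp_pos"])
E
```

```text
0.9147791266441345 [0. 0.]
0.993003249168396 [0. 0.]
0.7007457613945007 [ 7.8 -6.6]
px per 8mm at front edge: [-1.87943437  0.14512312]
[-10.55936901  -0.91724481  28.32675651] [0.47677554 0.1401151  0.05982412]
```

Call:
move_arm --series '[[0.5,[0,0,0],[0,0,0]],[0.5,[0,0,0],[0,0,0]],[0.5,[0,0,0],[0,0,0]],[0.5,[0,0,0],[0,0,0]],[0.5,[0,-0.05,0],[0,0,0]],[0.5,[0,0,0],[0,0,0]],[0.5,[0,0,-0.1],[0,0,0]],[0.5,[0,0,-0.2],[0,0,0]]]'

```text
clock: 60.1
tcp_pos: [0.4727, 0.1397, 0.0702]
eef_rot: [-0.001, 0.708, 0.706, -0.002]
contact_force: [0.1, -0.0, -0.3]
gripper_width: 0.501
grip_force: 0.0
```

Call:
move_arm --series '[[0.5,[0,0,-0.4],[0,0,0]],[0.5,[0,0,-0.8],[0,0,0]],[0.5,[0,0,-0.8],[0,0,0]],[0.5,[0,0,-0.8],[0,0,0]],[0.5,[-0.5,-0.6,0],[0,0,0]],[0.5,[-0.8,-0.5,0],[0,0,0]],[0.5,[-0.8,-0.5,0],[0,0,0]],[0.5,[-0.8,-0.4,0],[0,0,0]]]'

```text
clock: 60.9
tcp_pos: [0.3719, -0.0058, 0.2117]
eef_rot: [0.0, 0.708, 0.707, -0.001]
contact_force: [0.2, -1.3, -0.4]
gripper_width: 0.503
grip_force: 0.0
```

```bash
python3 - <<'E'
from h import *
im=snapshot("side");im2=snapshot("top")
a=cv2.imread("pics/side0.png",0).astype(np.float32);b=cv2.cvtColor(im,cv2.COLOR_RGB2GRAY).astype(np.float32)
up=lambda m:cv2.resize(m,None,fx=5,fy=5,interpolation=cv2.INTER_CUBIC)
for (r0,r1,c0,c1) in ((195,232,360,392),(185,215,296,335)):
    m=cv2.matchTemplate(up(b[r0-8:r1+8,c0-8:c1+8]),up(a[r0:r1,c0:c1]),cv2.TM_CCOEFF_NORMED);_,v,_,l=cv2.minMaxLoc(m);print(v,np.array(l)/5-8)
s=observe();print(s["tcp_pos"],s["clock"],s["contact_force"])
cv2.imwrite("pics/end.png",np.vstack([cv2.resize(im[100:280,220:460,::-1],(480,360)),cv2.resize(im2[110:210,200:400,::-1],(480,240))]))
E
```

```text
0.9928870797157288 [0. 0.]
0.43198883533477783 [8.  6.4]
[ 0.37185448 -0.00803808  0.21195601] 61.0 [0.81873764 0.75263462 1.40390349]
```

View pics/end.png

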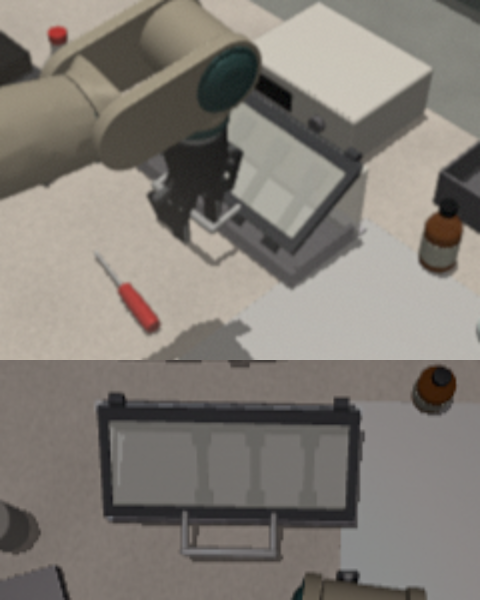

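The cover is shut, with three straight bars visible leaning under it, and the robot is clear of everything.

```bash
python3 -c "
from plant import *
print(hand_in())"
```

```text
the job is handed in; nothing more can be done
None
```

I opened the cover, leaned all three bars on the bench in the rack with their feet at the toe strip, and lowered the cover by its handle until shut (it looks the same as at the start). The job is handed in at about 61 s. The tool pressed down with up to about 57 N as the cover reached its stop.

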